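Stow the drained wheel bearings in the latched case

ROBOT

A 6-joint arm with a two-finger parallel gripper is mounted at the origin on the work surface; the furniture and walls round the work are solid. World frame = base frame: x ahead of the robot, y to its left, z up, the work surface at z = 0. Lengths are in m, angles in degrees, forces in N, time in s.
With the tool pointing down it reaches from about 0.35 to 0.875 m from the base axis. Payload 4.2 kg.
Tool frame: the origin (TCP) lies midway between the tips of the shut fingers; the grasp point (between the pads) lies 19 mm behind it; z points along the fingers, y is the line along which they close (so a half turn about z gives the same grasp; the last joint's range is limited). The gripper opens to 87 mm and grips with 3 to 60 N. Pads are 19 mm wide; open, the fingers measure 117 mm over their backs; the gripper's body (75 mm by 190 mm) begins 51 mm behind the grasp point.
Start: joints at [81.165, 22.042, 0.453, 0, -68.411, -14.817], TCP at [0.251, 0.572, 0.223] pointing down, gripper open.
Joint ranges: [-179.83, 179.83], [-69.29, 118.12], [-61.27, 80.66], [-181.25, 117.63], [-171.15, -9.14], [-177.46, 177.46]. Speed limits (degrees/s): [159.86, 159.86, 180, 180, 180, 180].

INTERFACE

Orientations are given as a 3x3 rotation matrix whose columns are the frame's x, y, z axes.
In Python, from station import r, cams gives the robot as it stands.
- The arm moves only by the tool play_rows, never from a script. Its argument "commands" is text: rows parted by semicolons, each of 6 numbers parted by spaces: the shift along the world's x, y, z normalised to -1 to 1, where 1 is 30 mm, then the turn, a rotation vector about the world's x, y, z normalised to -1 to 1, where 1 is 0.15 rad. A call has 1 to 20 rows; each row shifts and turns the commanded pose from where the row before left it; what a row does not reach is not made up. A row lasts 1/10 s, in which the tool goes at most 50 mm and 8.59 degrees, less where a joint would pass 70% of its speed; a pose out of reach is approached as far as the arm can. A call with a number of a shift or a turn outside -1 to 1 is refused whole. A call with a gripper value outside its range is refused whole. "grip" is the finger opening in mm, from 0 to 87, set as the call begins (left out, the last holds). The fingers move at their own pace and stop on an object; the grip force is fixed at half the most. Time passes only in rows, so rows that do not move let the fingers close. It gives the time, the measured TCP pose, the force, the opening and the grip force at its end, in the units of the state.
- r.sense(): the state, without advancing time (a new reading comes with each control period).
- cams.capture(name): name is "scene" or "top"; returns (picture, depth): 400x640x3 uint8, blue, green, red; 400x640 float32, m along the optical axis (not along the pixel's ray), 0 where there is no reading.
- cams.camera_info(name): a dict with "mtx" (3x3 intrinsics, pixels), "k1" (the pictures are not rectified: a ray, as slopes to the right and down, at radius r is drawn at 1 + k1 r^2 times it, then the intrinsics apply), "R" (3x3) and "t" (3): a world point X has camera coordinates R X + t. Camera axes: x right, y down, z forward; pixel columns grow to the right and rows downward; lengths in m; the calibration is good to about 2 mm. A picture is of the moment at which its call begins. camera_info takes no time and is no camera call.
- r.finish_job(): hands the job in; it is judged then, once.
The state is a dict: "time_s": time; "joints": joint angles; "joint_velocities": joint speeds; "effort": joint torques, N m; "tcp_pos": TCP position; "ee_rot": TCP orientation; "wrist_force": force on the tool from outside, world axes, zero at the start; "moment": the same for the moment, N m; "gripper_width": opening from 0.0 (shut) to 1.0 (fully open); "gripper_force": force on a finger pad.
Only numpy, scipy, OpenCV 4.12 (cv2) and the standard library are available. Lean on these libraries where they do the work, as an engineer would, in place of code of your own. Each camera call takes 0.05 s, during which the arm holds its last target. There are 200 camera calls.

TASK

Put the wheel parts away in the grey case: lift its draw-latch lever until the hook falls off the keeper, swing the lid right back to its stop, and move the stay pin from its parking hole to the stay hole, head down on the flange, so that the lid is locked open. Only then lift every bearing off the draining rack's hooks, fetch the bearing and the axle spacer that are on the bench, and set each part in a compartment of its own in the case; leave the case pinned open and the oil bottle and the steel drift where they are.

Things in the scene. Friction and masses are not known exactly. Their poses are not given: they have to be found in the camera images.
- case: Grey steel bearing case, 136 deep (x, hinge at +x) x 300 wide (y), fixed. Origin under its centre on the worktop, z up. Rim at z = 85, walls 4 thick. Inside, a floor at z = 35 is parted by strips 14 high into six compartments, 62 along x by 94 along y, centred at x = -32 and 32, y = -97, 0 and 97. Latch on the front (-x), pin flange on the +y end. Shut, the lid's top is at z = 113.
- lever (a joint): Draw-latch lever on the middle of the case's front. 0 = shut, hanging down before the wall; grows as its free end is pulled out and lifted; 0.37 = dead centre; stop at 2.1, pointing out and up. At about 1.75 the sprung hook clears the keeper and falls back on the lever of itself. Takes about 3 N at its end; stays where it is left. Hinge line: case's y through lever_pivot.
- lever_pivot (a point): Centre of the latch lever's hinge line (along the case's y), 18 in front of the case's front wall, 74 above the worktop.
- lever_tip (a point): Centre of the roll at the lever's free end, 42 from the hinge line; when shut, 33 above the worktop and 28 in front of the wall. The roll can be pinched from in front and above with the fingers at its two ends (26 apart).
- hook_tip (a point): Inside of the latch hook's bend (hook 8 wide, on the latch's middle plane between the lever's cheeks). Shut, it bears down on the keeper bar.
- keeper (a point): Middle of the keeper bar, 5 thick, on the lid's front face; moves with the lid.
- lid (a joint): Lid on a hinge along the rear rim (136 deep, 28 high, about 0.45 kg). 0 = shut; grows as its front edge rises; stop at 1.75, leaning back a little. Left alone it falls shut below 1.2 and falls open to the stop beyond 1.4. Held shut by the latch hook.
- lid_hinge (a point): Centre of the lid's hinge line (along the case's y) on the rear rim, 85 above the worktop. Behind the case and the rack an upright hood wall runs across at world x = 670, close to the open lid's handle.
- lid_handle (a point): Grip point of the bow handle on top of the lid, 14 above the lid's top (the bow's top is 25 above it); bow 48 wide along the case's y, 11 thick; pinch it by the outer sides of its two legs. It lies 106 in front of the hinge line and, lid shut, 42 above it; moves with the lid.
- pin_shoulder (a point): The stay pin: a round steel head 24 in diameter and 28 high on a shank 8 in diameter that reaches 42 below. The point is on the axis at the underside of the head; its z points up through the head. Stands in the parking hole at the start.
- park_hole (a point): Mouth (top face) of the parking hole, 11.5 in diameter, towards the front of the flange on the case's +y end. Flange 4 thick, 34 wide, its top 111 above the worktop and 2 lower than the shut lid's top.
- stay_hole (a point): Mouth (top face) of the stay hole, 11.5 in diameter, 56 behind the parking hole in the same flange. With the lid at its stop the hole of the lid's stay arm (4 thick, 11.5 hole) lies 2 under it. The pin is home when its head rests on the flange here.
- rack: Dark steel draining rack, fixed; origin on the worktop under its middle, z up. Four hooks (rods 5 thick) point to its -x at y = -120, -40, 40, 120. Bearings hang at x = 2 to 11, the rod's top at z = 163; from x = -10 the rod turns up to its end at x = -19, 8 higher. A strip behind the hooks is at x = 43; posts 175 tall at y = +-168.
- bearing0_mid (a point): Centre of a wheel bearing (ring, outer diameter 47, bore 25, 14 thick, 0.11 kg); z is its axis. If present, it hangs on a rack hook at the start with its axis along the rack's x, its centre 13 below the rod's top: raise it about 15 (10 to 18) and draw it off to the rack's -x. Its two sides along the rack's y are free.
- bearing1_mid (a point): Centre of a wheel bearing (ring, outer diameter 47, bore 25, 14 thick, 0.11 kg); z is its axis. If present, it hangs on a rack hook at the start with its axis along the rack's x, its centre 13 below the rod's top: raise it about 15 (10 to 18) and draw it off to the rack's -x. Its two sides along the rack's y are free.
- bearing2_mid (a point): Centre of a wheel bearing (ring, outer diameter 47, bore 25, 14 thick, 0.11 kg); z is its axis. If present, it hangs on a rack hook at the start with its axis along the rack's x, its centre 13 below the rod's top: raise it about 15 (10 to 18) and draw it off to the rack's -x. Its two sides along the rack's y are free.
- bearing3_mid (a point): Centre of a wheel bearing (ring, outer diameter 47, bore 25, 14 thick, 0.11 kg); z is its axis. If present, it hangs on a rack hook at the start with its axis along the rack's x, its centre 13 below the rod's top: raise it about 15 (10 to 18) and draw it off to the rack's -x. Its two sides along the rack's y are free.
- bearing4_mid (a point): Centre of one more such bearing (47 x 47 x 14, bore 25); z is its axis. It lies flat on the worktop at the start and can be pinched across its 47 diameter.
- spacer_mid (a point): Centre of an axle spacer (steel tube, 25 in diameter, 62 long, 0.08 kg); z is its axis. Stands upright on the worktop at the start.
- oil_bottle: Bystander: yellow oil bottle, 53 x 53 x 142, upright; origin at the centre of its underside.
- drift_punch: Bystander: steel drift, 205 long, 25 thick, lying; origin under its middle.
Things that resemble listed ones, but are neither listed nor needed, are in the scene too. What is shaped like the part that bears bearing1_mid but pink is not meant.

How it is judged:
By the outcome, as a careful person would: the job done as asked, in the order asked, and still so for the second after the job is handed in, with the robot touching nothing.
Of bearing0, bearing1, bearing2, bearing3 only 2 to 4 are there at a start; the rules pass over those that are not, and their reading is None.
At some moment in a run one of bearing4 may be knocked a few centimetres aside while the robot is not near it.
It also fails if it takes over 210 s, if anything falls off the work surface, if the arm or the gripper's body presses on something with over 40 N, if the wrist force passes 120 N, or if a joint passes its speed limit or range.

## Working session

There is one attempt and no reset: what is moved stays moved. The work goes in short steps, Python scripts to look and compute and a tool call to move; the robot and the scene stay as the last step left them, time stands still between calls to the robot, and variables do not carry over. Pictures are saved under pics/ and viewed, at most 14 in all, crops included, and the job is handed in when it is done.

Besides the shell and the picture viewer there is one more tool, called after "Emit:" as name(argument=value, ...) on one line, values as JSON. play_rows: Moves the arm, as the interface text tells. Scaled input: -1 to 1 covers 30 mm each way for a shift and 0.15 rad each way for a turn. Its arguments: {"type":"object","properties":{"commands":{"type":"string"},"grip":{"type":"number"}},"required":["commands"]}

```bash
mkdir -p pics; ls; cat > h.py <<'E'
import numpy as np, cv2
from station import r, cams
def ray(name,u,v):
    c=cams.camera_info(name); K=np.array(c["mtx"]);k=c["k1"];R=np.array(c["R"]);t=np.array(c["t"])
    xd=np.array([(u-K[0,2])/K[0,0],(v-K[1,2])/K[1,1]]); x=xd.copy()
    for _ in range(20): x=xd/(1+k*(x@x))
    return -R.T@t, R.T@np.array([x[0],x[1],1.])
def onz(name,u,v,z):
    o,d=ray(name,u,v); return o+d*(z-o[2])/d[2]
def pt(name,u,v,D):
    o,d=ray(name,u,v); return o+d*D
def proj(name,X):
    c=cams.camera_info(name); K=np.array(c["mtx"]);k=c["k1"]
    p=np.array(c["R"])@np.array(X)+np.array(c["t"]); x=p[:2]/p[2]; x=x*(1+k*(x@x)); return K[0,0]*x[0]+K[0,2],K[1,1]*x[1]+K[1,2]
def cloud(name,D):
    c=cams.camera_info(name); K=np.array(c["mtx"]);k=c["k1"];R=np.array(c["R"]);t=np.array(c["t"])
    v,u=np.mgrid[:400,:640]; xd=np.stack([(u-K[0,2])/K[0,0],(v-K[1,2])/K[1,1]],-1); x=xd.copy()
    for _ in range(15): x=xd/(1+k*(x**2).sum(-1,keepdims=True))
    P=np.concatenate([x,np.ones((400,640,1))],-1)*D[...,None]
    return (P-t)@R
E
python3 - <<'E'
from h import *
for n in ("scene","top"):
    p,d=cams.capture(n); cv2.imwrite(f"pics/{n}0.png",cv2.resize(p,(800,500),interpolation=cv2.INTER_AREA)); np.savez(f"{n}0.npz",p=p,d=d)
    c=cams.camera_info(n); print(n,c["mtx"],c["k1"],-np.array(c["R"]).T@np.array(c["t"]),(d>0).mean())
s=r.sense(); print(s)
E
```

```text
pics
scene [[399.33153716   0.         324.11962725]
 [  0.         399.33153716 194.38903043]
 [  0.           0.           1.        ]] -0.05358433422188982 [-0.35788582 -0.43152419  0.76192348] 0.99605078125
top [[481.69210096   0.         318.15523002]
 [  0.         481.69210096 194.6639006 ]
 [  0.           0.           1.        ]] 0.012991422031497044 [0.16496774 0.10490919 1.40319652] 0.99600390625
{'time_s': 0.1, 'joints': array([ 8.11636235e+01,  2.20869607e+01,  3.89202125e-01, -2.49296931e-02,
       -6.84094061e+01, -1.48182224e+01]), 'joint_velocities': array([-0.14406382, -0.10734064,  0.13192496,  0.16118233, -0.00592417,
       -0.02676814]), 'effort': array([-2.25498707e-05, -3.91685128e+01,  1.87936002e+01,  4.23187584e+00,
        1.34770072e-02, -7.44263752e-05]), 'tcp_pos': array([0.250521  , 0.57203136, 0.22157448]), 'ee_rot': array([[ 9.15916437e-01, -4.01368421e-01, -6.87084454e-04],
       [-4.01368999e-01, -9.15914699e-01, -1.78599600e-03],
       [ 8.75316442e-05,  1.91159750e-03, -9.99998169e-01]]), 'wrist_force': array([-0.30832125,  0.10107115,  0.05927416]), 'moment': array([ 0.00405644, -0.00014561, -0.03123439]), 'gripper_force': 0.0, 'gripper_width': 0.9981068804506024}
```

View pics/scene0.png

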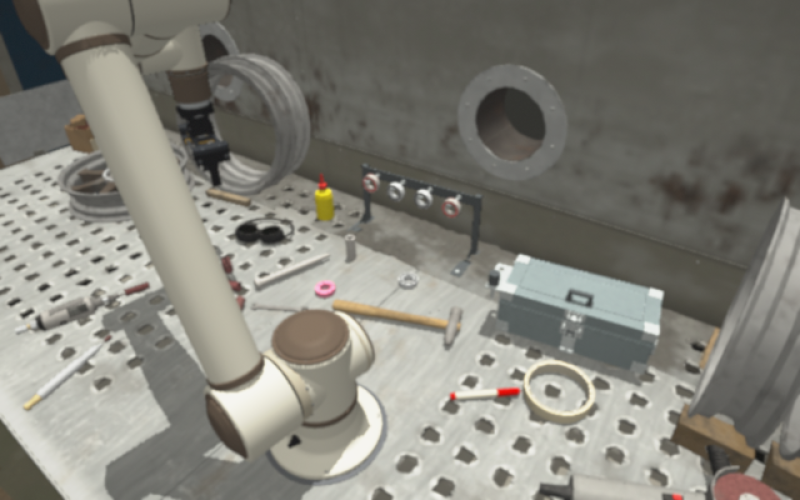

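View pics/top0.png

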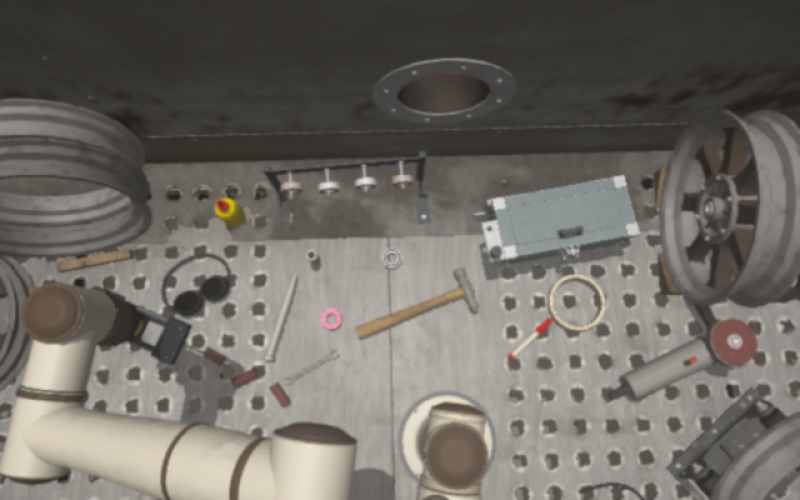

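```bash
python3 - <<'E'
from h import *
S=np.load("scene0.npz");T=np.load("top0.npz")
a=cv2.resize(S["p"][125:185,280:390],None,fx=7,fy=7,interpolation=cv2.INTER_CUBIC)[:, :770]
b=cv2.resize(T["p"][120:215,200:355],None,fx=3.5,fy=3.5,interpolation=cv2.INTER_CUBIC)
c=cv2.resize(T["p"][130:220,375:520],None,fx=5.3,fy=5.3,interpolation=cv2.INTER_CUBIC)
cv2.imwrite("pics/a.png",a);cv2.imwrite("pics/c.png",c)
# lid top points
P=cloud("top",T["d"]); 
m=(abs(P[...,2]-0.113)<0.006)&(P[...,1]<0.05)&(P[...,0]>0.3)&(P[...,0]<.7)
n,l,st,ce=cv2.connectedComponentsWithStats(m.astype(np.uint8)); i=1+st[1:,4].argmax(); q=P[l==i]; print(st[i],np.median(q[:,2]))
rect=cv2.minAreaRect(q[:,:2].astype(np.float32)); print(rect); print(cv2.boxPoints(rect))
# rack: high pts
m=(P[...,2]>.12)&(P[...,2]<.2)&(P[...,0]>.4)&(P[...,0]<.66)&(P[...,1]>0)&(P[...,1]<.4)
n,l,st,ce=cv2.connectedComponentsWithStats(m.astype(np.uint8))
for i in range(1,n):
  if st[i,4]>15: q=P[l==i]; print(st[i],cv2.minAreaRect(q[:,:2].astype(np.float32)),q[:,2].max())
for nm,(u,v) in dict(spacer=(312,256),ring=(392,258),bottle=(228,212),pink=(331,319),pin=(496,251),wall=(420,150)).items():
  u*=.8;v*=.8; print(nm,P[int(v),int(u)])
hsv=cv2.cvtColor(T["p"],cv2.COLOR_BGR2HSV)
for (u,v) in [(291,187),(328,187),(365,185),(402,180),(331,312)]: print(hsv[int(v*.8),int(u*.8)],P[int(v*.8),int(u*.8)])
E
```

```text
[ 386  140  126   69 5256] 0.11353952803057636
((0.4759458601474762, -0.25829559564590454), (0.140790656208992, 0.33547893166542053), 9.28902530670166)
[[ 0.37939805 -0.1041186 ]
 [ 0.43354928 -0.4351983 ]
 [ 0.5724937  -0.4124726 ]
 [ 0.51834244 -0.08139288]]
[ 210  120  131   39 1402] ((0.568040668964386, 0.2042267769575119), (0.07837965339422226, 0.3511497974395752), 4.302700042724609) 0.1827626004210894
spacer [0.42443488 0.29848284 0.01834718]
ring [0.41681109 0.11181621 0.00135903]
bottle [0.5173314  0.47836893 0.08412609]
pink [ 0.27655551  0.25720428 -0.00073371]
pin [ 0.4019194  -0.11020021  0.14345343]
wall [0.66751608 0.03709915 0.04270729]
[ 14  25 193] [0.54489793 0.32225736 0.17380749]
[ 10   3 223] [0.54373309 0.2430065  0.17118354]
[ 15   8 127] [0.5474346  0.16363968 0.16169955]
[ 15  24 195] [0.55349938 0.08572126 0.17174427]
[170  95 240] [0.29244863 0.2554345  0.01514164]
```

View pics/a.png

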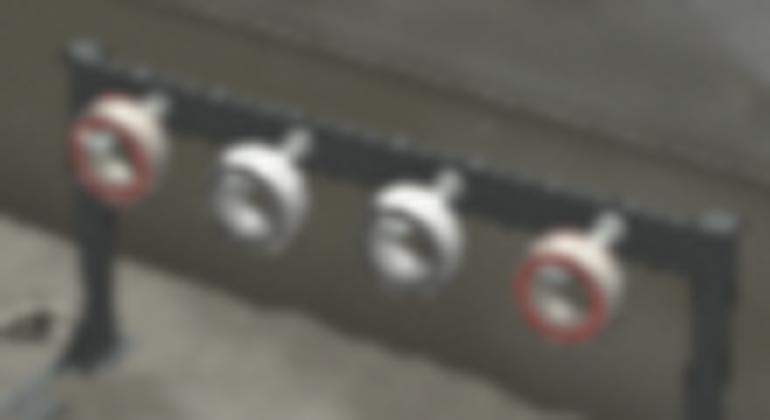

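View pics/c.png

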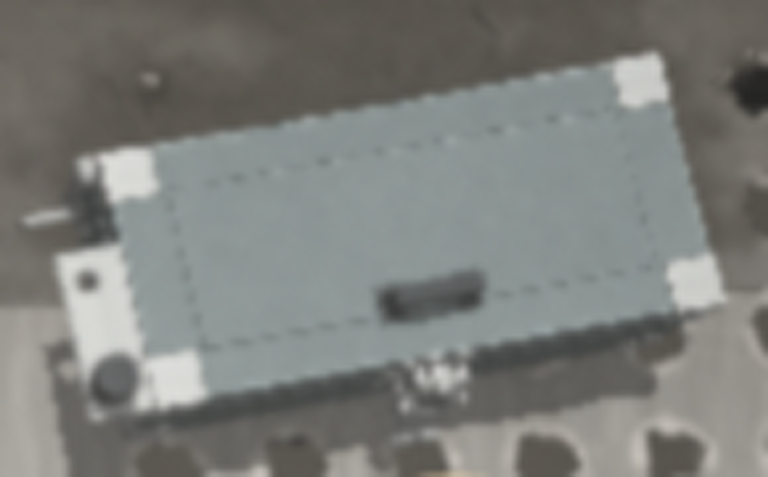

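```bash
python3 - <<'E'
from h import *
T=np.load("top0.npz");P=cloud("top",T["d"])
g=lambda x,y,z:onz("top",375+x/5.3-.4,130+y/5.3-.4,z)[:2]
for n,a in dict(BR=(655,55,.113),FR=(722,298,.113),FLend=(95,418,.111),BLfl=(57,260,.111),stay=(87,280,.111),pin=(113,380,.139),handle=(432,290,.138)).items(): print(n,g(*a))
h=lambda u,v,z:onz("top",u*.8,v*.8,z)[:2]
print("posts",h(270,171,.175),h(422,156,.175)); print("spacer",h(312,254,.062),"ring",h(392,258,.012))
sp=T["p"]; d=P
# gradient rack bearings: pts z .16-.18 by y clusters
m=(P[...,2]>.155)&(P[...,2]<.182)&(P[...,0]>.5)&(P[...,0]<.575)&(P[...,1]>0.03)&(P[...,1]<.38)&(T["p"].mean(-1)>110)
n,l,st,ce=cv2.connectedComponentsWithStats(m.astype(np.uint8))
for i in range(1,n):
  if st[i,4]>8: q=P[l==i]; print(st[i],q.mean(0),q.min(0),q.max(0))
E
```

```text
BR [ 0.57103543 -0.41041636]
FR [ 0.43921441 -0.43187138]
FLend [ 0.38482216 -0.10493098]
BLfl [ 0.46859933 -0.08988364]
stay [ 0.45754554 -0.10488062]
pin [ 0.39923631 -0.11054484]
handle [ 0.4417838 -0.275177 ]
posts [0.57941988 0.36494374] [0.60499455 0.03984979]
spacer [0.41851539 0.29069206] ring [0.4136636  0.11003254]
[314 137  16  14  97] [0.55815832 0.08422522 0.16817912] [0.53782716 0.06366403 0.15653013] [0.57466759 0.10443804 0.17560799]
[255 139  17  17 113] [0.54754247 0.24164305 0.16741157] [0.52748288 0.21998274 0.15567325] [0.57423792 0.26287457 0.17773952]
[284 138  17  15 112] [0.55399793 0.16252661 0.16736476] [0.53287716 0.14184515 0.15552648] [0.57420483 0.18542382 0.17739774]
[225 140  16  12  93] [0.55029419 0.32183664 0.16825143] [0.54062463 0.30273948 0.15655598] [0.57447841 0.34316752 0.17619293]
[232 152   2   7  14] [0.53130153 0.32253107 0.1638076 ] [0.52153132 0.32026364 0.15705099] [0.54096715 0.32502969 0.17120581]
```

Emit:
play_rows(commands="0.6 -1 1 0 0 -1;0.6 -1 1 0 0 -1;0.6 -1 1 0 0 -1;0.6 -1 1 0 0 -1;0.6 -1 0 0 0 -1;0.6 -1 0 0 0 -1;0.6 -1 0 0 0 -1;0.6 -1 0 0 0 -1;0.6 -1 0 0 0 -1;0.6 -1 0 0 0 -1;0 -1 0 0 0 -1;0 -1 0 0 0 -1;0 -1 0 0 0 -1;0 -1 0 0 0 -1;0 -1 0 0 0 -1;0 -1 0 0 0 -1;0 -1 0 0 0 -1;0 -1 0 0 0 0;0 -1 0 0 0 0;0 -1 0 0 0 0", grip=60)

```text
time_s: 2.1
tcp_pos: [0.4302, -0.0287, 0.3423]
ee_rot: [[-0.984, -0.178, -0.0], [-0.178, 0.984, 0.0], [0.0, 0.0, -1.0]]
wrist_force: [-0.1, -0.3, -0.0]
gripper_width: 0.688
gripper_force: 0.0
```

Emit:
play_rows(commands="-0.34 -1 0 0 0 -0.11;-0.34 -1 0 0.15 -0.92 0;-0.34 -1 0 0.15 -0.92 0;-0.34 -1 0 0.15 -0.92 0;-0.34 -1 0 0.15 -0.92 0;-0.34 -1 0 0.15 -0.92 0;-0.34 -1 0 0 0 0;-0.34 -1 0 0 0 0;-0.34 -1 0 0 0 0;0 0 -1 0 0 0;0 0 -1 0 0 0;0 0 -1 0 0 0;0 0 -1 0 0 0;0 0 -1 0 0 0;0 0 -1 0 0 0;0 0 -1 0 0 0;0 0 0 0 0 0;0 0 0 0 0 0", grip=45)

```text
time_s: 3.9
tcp_pos: [0.3419, -0.2848, 0.1306]
ee_rot: [[-0.795, -0.165, 0.584], [-0.127, 0.986, 0.106], [-0.593, 0.01, -0.805]]
wrist_force: [-0.9, 0.4, 0.5]
gripper_width: 0.516
gripper_force: 0.0
```

```bash
cat >> h.py <<'E'
C=np.array([.4808,-.2735]); a=np.radians(9.28); X=np.array([np.cos(a),np.sin(a)]); Y=np.array([-np.sin(a),np.cos(a)])
def W(x,y,z): return np.append(C+(x*X+y*Y)/1000,z/1000)
def L(p): d=np.array(p)[:2]-C; return np.array([d@X,d@Y,p[2]])*1000
def shot(n,u,v,w,h,f,out):
    p,d=cams.capture(n); cv2.imwrite(out,cv2.resize(p[v:v+h,u:u+w],None,fx=f,fy=f,interpolation=cv2.INTER_CUBIC)); return p,d
E
python3 - <<'E'
from h import *
s=r.sense();print(s["tcp_pos"],L(s["tcp_pos"]),s["ee_rot"],s["joints"])
shot("scene",380,180,160,120,5,"pics/l1.png")
T=np.load("top0.npz");P=cloud("top",T["d"])
for u,v in [(577,278),(577,330),(552,303),(604,303)]:
  q=P[int(v*.8)-2:int(v*.8)+3,int(u*.8)-2:int(u*.8)+3].reshape(-1,3); print(q.max(0))
print([proj("scene",W(-96,0,33)),proj("scene",W(-96,13,33)),proj("scene",s["tcp_pos"])])
E
```

```text
[ 0.34192025 -0.28475182  0.1306457 ] [-138.87656486   11.29109543  130.64569528] [[-0.79490854 -0.16533772  0.58376695]
 [-0.12733834  0.98618772  0.10591845]
 [-0.59321612  0.00985956 -0.80498287]] [-45.11511804   7.00009807 -29.20941264 -47.3101561  -41.63652111
  -2.53443814]
[ 0.36140813 -0.30847277  0.02889844]
[ 0.24115765 -0.29709805  0.02987658]
[ 0.30681454 -0.24608517  0.02925826]
[ 0.31061009 -0.36549312  0.02977377]
[(np.float64(452.4427173343645), np.float64(279.24890052390833)), (np.float64(447.1917989072669), np.float64(277.6192222065072)), (np.float64(451.37938166995383), np.float64(260.0353320796261))]
```

View pics/l1.png

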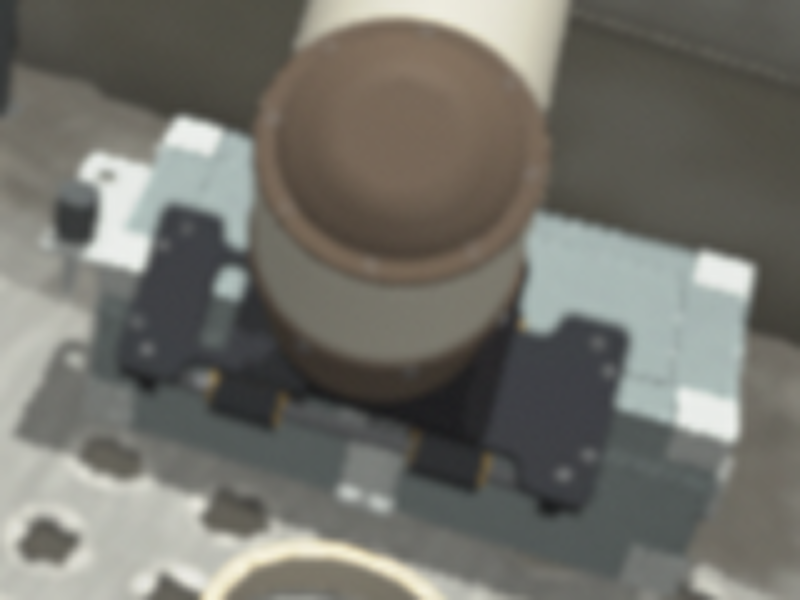

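Emit:
play_rows(commands="0.07 -0.4 -1 0 0 0;0 0 -0.23 0 0 0;0.35 0.06 -0.48 0 0 0;0.35 0.06 -0.48 0 0 0;0.35 0.06 -0.48 0 0 0;0.35 0.06 -0.48 0 0 0;0.35 0.06 -0.48 0 0 0;0 0 0 0 0 0;0 0 0 0 0 0")

```text
time_s: 4.85
tcp_pos: [0.3969, -0.2877, 0.0228]
ee_rot: [[-0.794, -0.166, 0.585], [-0.129, 0.986, 0.105], [-0.595, 0.008, -0.804]]
wrist_force: [0.2, -0.4, 0.5]
gripper_width: 0.517
gripper_force: 0.0
```

Emit:
play_rows(commands="0 0 0 0 0 0;0 0 0 0 0 0;0 0 0 0 0 0;0 0 0 0 0 0;0 0 0 0 0 0;0 0 0 0 0 0;0 0 0 0 0 0", grip=15)

```text
time_s: 5.55
tcp_pos: [0.3966, -0.287, 0.0223]
ee_rot: [[-0.794, -0.166, 0.585], [-0.128, 0.986, 0.107], [-0.595, 0.01, -0.804]]
wrist_force: [-2.8, 1.4, 5.8]
gripper_width: 0.292
gripper_force: 30.0
```

```bash
python3 - <<'E'
from h import *
s=r.sense();print(L(s["tcp_pos"]),s["wrist_force"],s["gripper_width"]*87)
psi=.239
p0=None
for f in (0,.2,.4,.7,1.,1.3,1.6,1.85,1.95): 
  p=42*np.array([-np.sin(psi+f),-np.cos(psi+f)]); 
  if p0 is not None: d=p-p0; print(f,np.round(np.array([d[0]*X[0],d[0]*X[1],d[1]])/30,2))
  p0=p
E
```

```text
[-85.31169615   0.25495009  22.28832735] [-2.81545956  1.36362217  5.75965686] 25.36939852247417
0.2 [-0.26 -0.04  0.09]
0.4 [-0.24 -0.04  0.14]
0.7 [-0.29 -0.05  0.3 ]
1.0 [-0.19 -0.03  0.37]
1.3 [-0.07 -0.01  0.41]
1.6 [0.05 0.01 0.42]
1.85 [0.13 0.02 0.32]
1.95 [0.07 0.01 0.12]
```

Emit:
play_rows(commands="-0.26 -0.04 0.09 0 0 0;-0.24 -0.04 0.14 0 0 0;-0.15 -0.02 0.14 0 0 0;-0.14 -0.03 0.16 0 0 0;-0.1 -0.02 0.18 0 0 0;-0.09 -0.01 0.19 0 0 0;-0.04 -0.01 0.2 0 0 0;-0.03 0 0.21 0 0 0;0.02 0 0.21 0 0 0;0.03 0.01 0.21 0 0 0;0.06 0.01 0.16 0 0 0;0.07 0.01 0.16 0 0 0;0.07 0.01 0.12 0 0 0;0 0 0 0 0 0;0 0 0 0 0 0")

```text
time_s: 7.05
tcp_pos: [0.3727, -0.2908, 0.0875]
ee_rot: [[-0.794, -0.166, 0.585], [-0.127, 0.986, 0.106], [-0.595, 0.01, -0.804]]
wrist_force: [3.5, 5.1, -6.3]
gripper_width: 0.303
gripper_force: 20.3
```

```bash
python3 - <<'E'
from h import *
s=r.sense();print(L(s["tcp_pos"]),s["wrist_force"],s["gripper_width"]*87,s["joints"])
t=L(s["tcp_pos"]);print("grasp",t[0]-15*.593,t[2]+15*.805, "angle", np.arctan2(-(t[0]-15*.593+86),-(t[2]+12-74))-.239)
E
```

```text
[-109.4348528     0.31284789   87.46597029] [ 3.48860584  5.11197365 -6.28501397] 26.36075555559345 [-44.20423862  13.71588646 -28.02333658 -52.62373742 -37.5436039
   3.5431452 ]
grasp -118.32985280137437 99.54097029070456 angle 1.9989872777368234
```

Emit:
play_rows(commands="0 0 0 0 0 0;0 0 0 0 0 0;0 0 0 0 0 0;-0.35 -0.06 0.48 0 0 0;-0.35 -0.06 0.48 0 0 0;-0.35 -0.06 0.48 0 0 0;-0.35 -0.06 0.48 0 0 0;-0.35 -0.06 0.48 -0.14 0.84 0;0 0 0.8 -0.14 0.84 0;0 0 0.8 -0.14 0.84 0;0 0 0.8 -0.14 0.84 0;0 0 0.8 -0.14 0.84 0;0 0 0 0 0 0", grip=45)

```text
time_s: 8.35
tcp_pos: [0.325, -0.2993, 0.248]
ee_rot: [[-0.985, -0.166, 0.053], [-0.165, 0.986, 0.02], [-0.056, 0.011, -0.998]]
wrist_force: [0.9, 0.4, -0.8]
gripper_width: 0.517
gripper_force: 0.0
```

```bash
python3 - <<'E'
from h import *
s=r.sense();print(L(s["tcp_pos"]),s["ee_rot"])
p,d=shot("scene",380,180,160,120,5,"pics/l2.png")
t,D=cams.capture("top"); c=t[165:215,425:485]; c=cv2.resize(c,(480,400),interpolation=cv2.INTER_CUBIC)
b=cv2.resize(p[220:290,430:490],(343,400),interpolation=cv2.INTER_CUBIC); cv2.imwrite("pics/l2.png",np.hstack([c,b])[:, :800])
E
```

```text
[-157.95656167   -0.33357261  247.96566582] [[-0.98475236 -0.16571745  0.05291994]
 [-0.16484491  0.98610689  0.02047829]
 [-0.05557833  0.01144246 -0.99838876]]
```

View pics/l2.png

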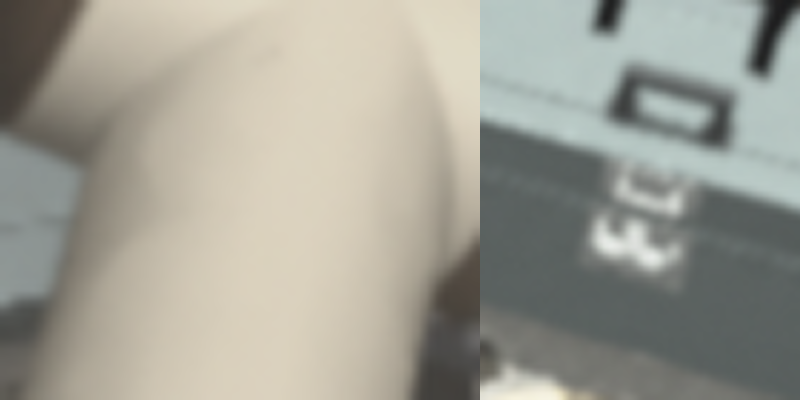

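Emit:
play_rows(commands="0.79 0.13 -0.5 0 0 0;0.79 0.13 -0.5 0 0 0;0.79 0.13 -0.5 0 0 0;0.79 0.13 -0.5 0 0 0;0.79 0.13 -0.5 0 0 0;0 0 -0.6 0 0 0;0 0 0 0 0 0;0 0 -0.6 0 0 0;0 0 -0.6 0 0 0;0 0 0 0 0 0;0 0 0 0 0 0", grip=64)

```text
time_s: 9.55
tcp_pos: [0.4385, -0.2793, 0.1157]
ee_rot: [[-0.986, -0.16, 0.048], [-0.158, 0.987, 0.026], [-0.052, 0.018, -0.998]]
wrist_force: [-0.0, -0.4, -0.2]
gripper_width: 0.734
gripper_force: 0.0
```

```bash
python3 - <<'E'
from h import *
s=r.sense();print(L(s["tcp_pos"]),s["wrist_force"],s["gripper_width"]*87)
E
```

```text
[-42.70485696   1.05648142 115.72427339] [-0.01643304 -0.35629422 -0.24220226] 63.88456454572558
```

Emit:
play_rows(commands="0.15 0.02 0 0 0 0;0 0 0 0 0 0")

```text
time_s: 9.75
tcp_pos: [0.4442, -0.2786, 0.1159]
ee_rot: [[-0.986, -0.161, 0.049], [-0.16, 0.987, 0.026], [-0.053, 0.018, -0.998]]
wrist_force: [0.5, 0.2, 0.6]
gripper_width: 0.733
gripper_force: 0.0
```

Emit:
play_rows(commands="0 0 0 0 0 0;0 0 0 0 0 0;0 0 0 0 0 0;0 0 0 0 0 0;0 0 0 0 0 0;0 0 0 0 0 0", grip=38)

```text
time_s: 10.35
tcp_pos: [0.4438, -0.2793, 0.1153]
ee_rot: [[-0.986, -0.161, 0.048], [-0.16, 0.987, 0.024], [-0.051, 0.016, -0.999]]
wrist_force: [-0.2, -5.6, -2.5]
gripper_width: 0.549
gripper_force: 30.0
```

```bash
python3 - <<'E'
from h import *
s=r.sense();print(L(s["tcp_pos"]),s["wrist_force"],s["gripper_width"]*87)
f=lambda t:np.array([-106*np.cos(t)+42*np.sin(t),42*np.cos(t)+106*np.sin(t)])
p=f(0)
for t in np.arange(.1,1.61,.1):
  d=f(t)-p;p=f(t);print(round(t,1),np.round(np.array([d[0]*X[0],d[0]*X[1],d[1]])/30,2))
E
```

```text
[-37.43743343   0.19354402 115.28870757] [-0.15655699 -5.56871943 -2.45564322] 47.781014081159036
0.1 [0.16 0.03 0.35]
0.2 [0.19 0.03 0.33]
0.3 [0.22 0.04 0.31]
0.4 [0.25 0.04 0.28]
0.5 [0.28 0.05 0.26]
0.6 [0.3  0.05 0.23]
0.7 [0.32 0.05 0.2 ]
0.8 [0.34 0.06 0.16]
0.9 [0.35 0.06 0.13]
1.0 [0.36 0.06 0.09]
1.1 [0.37 0.06 0.05]
1.2 [0.37 0.06 0.02]
1.3 [ 0.37  0.06 -0.02]
1.4 [ 0.37  0.06 -0.06]
1.5 [ 0.36  0.06 -0.1 ]
1.6 [ 0.35  0.06 -0.13]
```

Emit:
play_rows(commands="0.16 0.03 0.35 0 0 0;0.2 0.03 0.33 0 0 0;0.23 0.04 0.31 0 0 0;0 0 0 0 0 0")

```text
time_s: 10.75
tcp_pos: [0.4613, -0.2765, 0.1453]
ee_rot: [[-0.986, -0.162, 0.047], [-0.161, 0.987, 0.024], [-0.05, 0.016, -0.999]]
wrist_force: [-0.5, -8.0, -4.1]
gripper_width: 0.55
gripper_force: 31.4
```

Emit:
play_rows(commands="0.26 0.04 0.28 0 0 0;0.29 0.05 0.26 0 0 0;0.31 0.05 0.23 0 0 0;0.33 0.05 0.2 0 0 0;0.35 0.06 0.16 0 0 0;0 0 0 0 0 0")

```text
time_s: 11.35
tcp_pos: [0.5073, -0.2691, 0.1792]
ee_rot: [[-0.986, -0.162, 0.046], [-0.161, 0.987, 0.024], [-0.049, 0.016, -0.999]]
wrist_force: [-2.9, -7.3, 0.2]
gripper_width: 0.544
gripper_force: 30.0
```

```bash
python3 - <<'E'
from h import *
s=r.sense();print(L(s["tcp_pos"]),s["wrist_force"],s["gripper_width"]*87)
p,d=shot("scene",360,120,200,150,4,"pics/l3.png")
E
```

```text
[2.68748063e+01 3.58356476e-02 1.79184484e+02] [-2.89606756 -7.31773384  0.24813166] 47.28875785087975
```

View pics/l3.png

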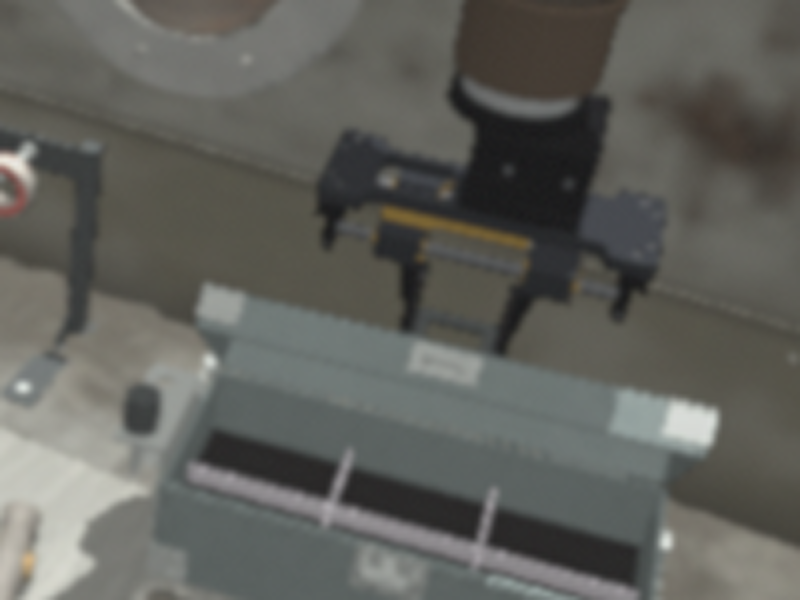

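Emit:
play_rows(commands="0.36 0.06 0.13 0 0 0;0.37 0.06 0.09 0 0 0;0.38 0.06 0.05 0 0 0;0.39 0.06 0.02 0 0 0;0.39 0.06 -0.02 0 0 0;0.38 0.06 -0.06 0 0 0;0.38 0.06 -0.1 0 0 0;0.2 0.03 -0.05 0 0 0;0 0 0 0 0 0")

```text
time_s: 12.3
tcp_pos: [0.593, -0.2554, 0.1797]
ee_rot: [[-0.986, -0.161, 0.046], [-0.16, 0.987, 0.025], [-0.049, 0.017, -0.999]]
wrist_force: [0.1, -6.2, -1.5]
gripper_width: 0.547
gripper_force: 30.0
```

```bash
python3 - <<'E'
from h import *
s=r.sense();print(L(s["tcp_pos"]),s["wrist_force"],s["gripper_width"]*87)
p=L(s["tcp_pos"])[[0,2]]+[0,19]-[68,85]; print(p,np.hypot(*p),(np.arctan2(p[1],p[0])))
E
```

```text
[113.61071047  -0.24431139 179.72885073] [ 0.08370397 -6.15433039 -1.46342969] 47.62810641300481
[ 45.61071047 113.72885073] 122.53402954801908 1.1893869617303563
```

Emit:
play_rows(commands="0 0 0 0 0 0;0 0 0 0 0 0;0 0 0 0 0 0;0 0 0.5 0 0 0;0 0 1 0 0 0;0 0 1 0 0 0;0 0 1 0 0 0;0 0 1 0 0 0;-0.5 1 0 0 0 0;-0.5 1 0 0 0 0;-0.5 1 0 0 0 0;-0.5 1 0 0 0 0;-0.5 1 0 0 0 0;-0.5 1 0 0 0 0;-0.5 1 0 0 0 0;0 1 0 0 0 0;0 1 0 0 0 0;0 1 0 0 0 0;0 1 0 0 0 0;0 1 0 0 0 0", grip=66)

```text
time_s: 14.3
tcp_pos: [0.4873, 0.1072, 0.316]
ee_rot: [[-0.986, -0.162, 0.048], [-0.16, 0.987, 0.027], [-0.051, 0.019, -0.998]]
wrist_force: [-0.0, 0.7, -0.2]
gripper_width: 0.761
gripper_force: 0.0
```

```bash
python3 - <<'E'
from h import *
s=r.sense();print(s["tcp_pos"],s["joints"])
p,d=cams.capture("top");q,e=cams.capture("scene");np.savez("t1.npz",p=p,d=d,q=q,e=e)
A=cv2.resize(p[110:220,380:515],None,fx=3.6,fy=3.6,interpolation=cv2.INTER_CUBIC)
B=cv2.resize(q[190:245,370:415],None,fx=7.2,fy=7.2,interpolation=cv2.INTER_CUBIC)
print(A.shape,B.shape); h=396; cv2.imwrite("pics/l4.png",np.hstack([A[:h],B[:h]])[:,:800])
E
```

```text
[0.48730914 0.10716835 0.31597374] [ 3.11432639e+01  4.70390959e+00 -9.27466105e+00  9.85471502e-02
 -7.28787501e+01 -1.11893852e+02]
(396, 486, 3) (396, 324, 3)
```

View pics/l4.png

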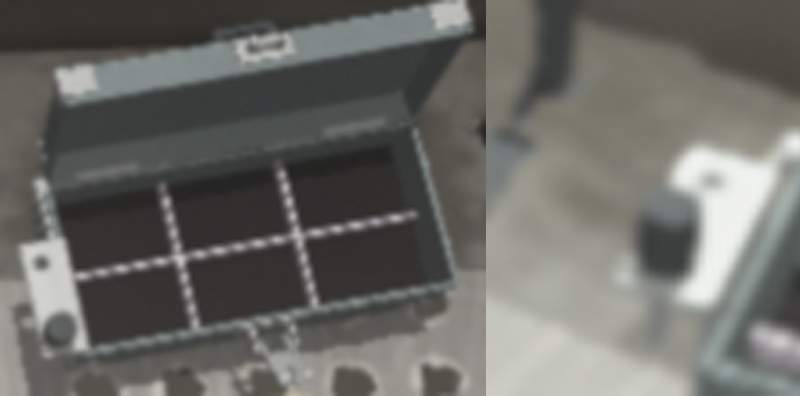

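```bash
python3 - <<'E'
from h import *
g=lambda x,y,z:onz("top",380+(x+.5)/3.6-.5,110+(y+.5)/3.6-.5,z)
f=lambda x,y,z:onz("scene",370+(x-486+.5)/7.2-.5,190+(y+.5)/7.2-.5,z)
for n,p in dict(pin=g(61,328,.139),pinS=f(672,202,.139),stay=g(42,262,.111),stayS=f(711,180,.111),c1=g(180,258,.049),c2=g(299,237,.049)).items(): print(n,p,L(p))
# dark blob centroids
T=np.load("t1.npz");p=cv2.resize(T["p"][160:215,380:412],None,fx=10,fy=10,interpolation=cv2.INTER_CUBIC);gr=cv2.cvtColor(p,cv2.COLOR_BGR2GRAY)
m=(gr<115).astype(np.uint8);n,l,st,ce=cv2.connectedComponentsWithStats(m)
for i in range(1,n):
  if 50<st[i,4]<30000:
    u,v=380+(ce[i][0]+.5)/10-.5,160+(ce[i][1]+.5)/10-.5; print(st[i],u,v,L(onz("top",u,v,.139)),L(onz("top",u,v,.111)))
E
```

```text
pin [ 0.40068001 -0.11239961  0.139     ] [-53.09243998 171.91201337 139.        ]
pinS [ 0.40058962 -0.11294924  0.139     ] [-53.27028815 171.38415543 139.        ]
stay [ 0.45756341 -0.10568147  0.111     ] [  4.12983727 169.36924981 111.        ]
stayS [ 0.45502667 -0.10450695  0.111     ] [  1.81569735 170.93746687 111.        ]
c1 [ 0.47208117 -0.22643994  0.049     ] [-1.01585028 47.85012977 49.        ]
c2 [ 0.48693192 -0.3230692   0.049     ] [ -1.9418328  -49.90926816  49.        ]
[    0     0   134   273 24348] 384.5811935271891 171.297112699195 [ 32.1364193  186.09172474 139.        ] [ 38.40029201 180.81384162 111.        ]
[105 221  22  21 377] 391.10464190981435 182.6789124668435 [ -1.99818183 175.58281671 139.        ] [  3.5096622  170.07217751 111.        ]
```

Emit:
play_rows(commands="-0.36 -0.92 0 -0.18 0.32 0;-0.36 -0.92 0 0 0 0;-0.36 -0.92 0 0 0 0;-0.36 -0.92 0 0 0 0;-0.36 -0.92 0 0 0 0;-0.36 -0.92 0 0 0 0;-0.36 -0.92 0 0 0 0;-0.36 -0.92 0 0 0 0;0 0 -0.9 0 0 0;0 0 -0.9 0 0 0;0 0 -0.9 0 0 0;0 0 -0.9 0 0 0;0 0 -0.9 0 0 0;0 0 0 0 0 0;0 0 0 0 0 0", grip=46)

```text
time_s: 15.9
tcp_pos: [0.4018, -0.1154, 0.1814]
ee_rot: [[-0.987, -0.161, -0.0], [-0.161, 0.987, -0.001], [0.0, -0.001, -1.0]]
wrist_force: [-0.1, 0.1, -0.2]
gripper_width: 0.526
gripper_force: 0.0
```

Correct by (-1.2, +2.7), go down 66 mm, close.

Emit:
play_rows(commands="-0.04 0.09 0 0 0 0;0 0 -0.7 0 0 0;0 0 -0.7 0 0 0;0 0 -0.6 0 0 0;0 0 -0.2 0 0 0;0 0 0 0 0 0;0 0 0 0 0 0")

```text
time_s: 16.6
tcp_pos: [0.4016, -0.1123, 0.1159]
ee_rot: [[-0.987, -0.161, 0.002], [-0.161, 0.987, -0.001], [-0.002, -0.001, -1.0]]
wrist_force: [-0.1, -0.4, -0.1]
gripper_width: 0.531
gripper_force: 0.0
```

Emit:
play_rows(commands="0 0 0 0 0 0;0 0 0 0 0 0;0 0 0 0 0 0;0 0 0 0 0 0;0 0 0 0 0 0;0 0 0 0 0 0", grip=14)

```text
time_s: 17.2
tcp_pos: [0.4007, -0.1124, 0.115]
ee_rot: [[-0.987, -0.161, 0.0], [-0.161, 0.987, -0.001], [-0.0, -0.001, -1.0]]
wrist_force: [-1.3, 0.5, 3.2]
gripper_width: 0.264
gripper_force: 30.0
```

Emit:
play_rows(commands="0 0 0.5 0 0 0;0 0 0.5 0 0 0;0 0 0.5 0 0 0;0 0 0.4 0 0 0;0.37 0.06 0 0 0 0;0.37 0.06 0 0 0 0;0.37 0.06 0 0 0 0;0.37 0.06 0 0 0 0;0.37 0.05 0 0 0 0;0 0 0 0 0 0;0 0 0 0 0 0")

```text
time_s: 18.3
tcp_pos: [0.4559, -0.1036, 0.1711]
ee_rot: [[-0.987, -0.161, -0.002], [-0.161, 0.987, -0.001], [0.002, -0.001, -1.0]]
wrist_force: [0.1, -0.6, -1.1]
gripper_width: 0.269
gripper_force: 30.0
```

```bash
python3 - <<'E'
from h import *
s=r.sense();print(s["tcp_pos"],L(s["tcp_pos"]),s["wrist_force"],s["joints"])
p,d=shot("scene",365,170,64,60,10,"pics/l5.png")
E
```

```text
[ 0.45586229 -0.10364395  0.17113734] [  2.77954463 171.65442767 171.13733989] [ 0.13912006 -0.61448513 -1.139105  ] [ 7.20595933e+00  9.48321765e+00 -2.52443805e+01  4.70570724e-02
 -5.53753522e+01 -8.79941799e+01]
```

View pics/l5.png

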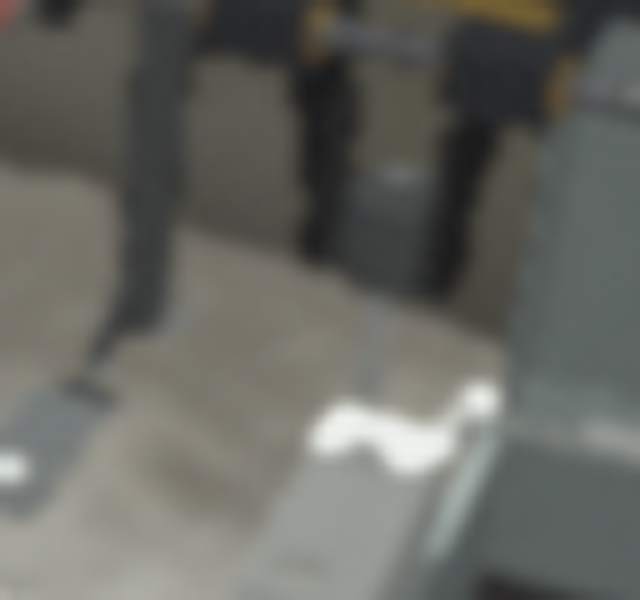

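Emit:
play_rows(commands="0 -0.02 -0.25 0 0 0;0 0 -0.2 0 0 0;0 0 -0.1 0 0 0;0 0 -0.1 0 0 0;0 0 -0.1 0 0 0;0 0 0 0 0 0")

```text
time_s: 18.95
tcp_pos: [0.4558, -0.1043, 0.1488]
ee_rot: [[-0.987, -0.161, -0.001], [-0.161, 0.987, -0.001], [0.001, -0.001, -1.0]]
wrist_force: [-0.1, 0.5, -0.6]
gripper_width: 0.265
gripper_force: 30.0
```

Emit:
play_rows(commands="0 0 -0.2 0 0 0;0 0 -0.2 0 0 0;0 0 -0.2 0 0 0;0 0 -0.2 0 0 0;0 0 -0.2 0 0 0;0 0 0 0 0 0")

```text
time_s: 19.55
tcp_pos: [0.4553, -0.1043, 0.1181]
ee_rot: [[-0.987, -0.16, -0.002], [-0.16, 0.987, -0.001], [0.003, -0.001, -1.0]]
wrist_force: [-0.1, -0.0, -1.0]
gripper_width: 0.263
gripper_force: 30.0
```

Through freely. Down the last 3 mm, release, rise.

Emit:
play_rows(commands="0 0 -0.06 0 0 0;0 0 -0.03 0 0 0;0 0 0 0 0 0")

```text
time_s: 19.85
tcp_pos: [0.4561, -0.1043, 0.1166]
ee_rot: [[-0.987, -0.161, 0.0], [-0.161, 0.987, -0.001], [0.0, -0.001, -1.0]]
wrist_force: [-0.1, 0.1, -1.1]
gripper_width: 0.27
gripper_force: 30.0
```

Emit:
play_rows(commands="0 0 0 0 0 0;0 0 0 0 0 0;0 0 0 0 0 0;0 0 0.5 0 0 0;0 0 1 0 0 0;0 0 1 0 0 0;0 0 1 0 0 0;0 0 1 0 0 0;0 1 1 0 0 0;0 1 0 0 0 0;0 1 0 0 0 0;0 1 0 0 0 0;0 1 0 0 0 0;0 1 0 0 0 0;0 1 0 0 0 0;0 0 0 0 0 0", grip=44)

```text
time_s: 21.45
tcp_pos: [0.4561, 0.1082, 0.2815]
ee_rot: [[-0.986, -0.164, 0.0], [-0.164, 0.986, -0.0], [-0.0, -0.0, -1.0]]
wrist_force: [0.0, -0.2, 0.3]
gripper_width: 0.508
gripper_force: 0.0
```

```bash
python3 - <<'E'
from h import *
s=r.sense();print(s["tcp_pos"],s["joints"])
p,d=cams.capture("top");q,e=cams.capture("scene");np.savez("t2.npz",p=p,d=d,q=q,e=e)
A=cv2.resize(p[110:220,195:412],None,fx=3.6,fy=3.6,interpolation=cv2.INTER_CUBIC)
B=cv2.resize(q[170:235,365:415],None,fx=3,fy=3,interpolation=cv2.INTER_CUBIC)
B=np.pad(B,((0,0),(0,A.shape[1]-B.shape[1]),(0,0)));cv2.imwrite("pics/l6.png",np.vstack([A,B]))
P=cloud("top",d);z=P[165:205,375:405]; m=(z[...,2]>.125)&(z[...,2]<.15);print("pin head",L(z[m].mean(0)),z[m][:,2].max(),m.sum(),L(z[m].mean(0))-[2.8,171,0])
E
```

```text
[0.45611255 0.10817956 0.28147705] [ 3.32915927e+01  4.20244163e+00 -1.46234632e+01  2.65244922e-02
 -7.11771907e+01 -1.13852692e+02]
pin head [  2.59243553 171.38808972 137.73588335] 0.144451579478149 69 [ -0.20756447   0.38808972 137.73588335]
```

View pics/l6.png

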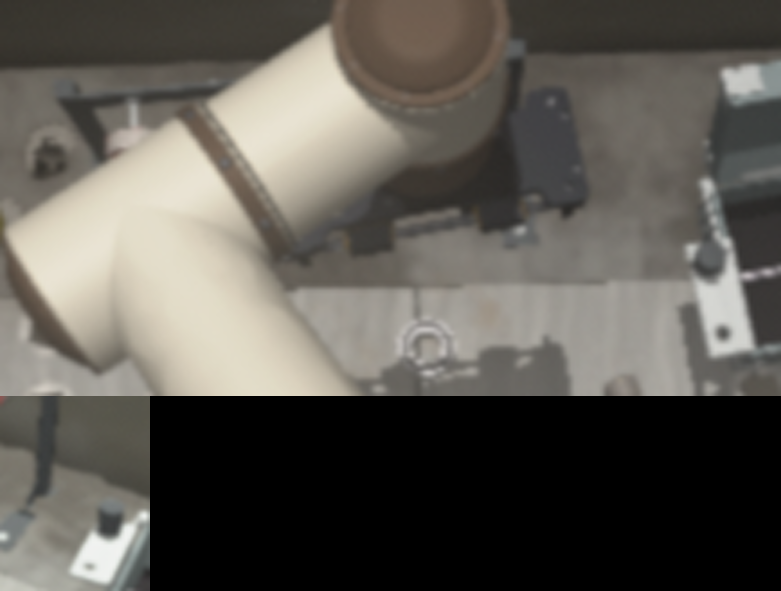

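Emit:
play_rows(commands="-0.7 0.04 -0.8 0 0 0;-0.7 0.04 -0.8 0 0 0;0 0 -1 0 0 0;0 0 -1 0 0 0;0 0 -1 0 0 0;0 0 -1 0 0 0;0 0 -1 0 0 0;0 0 -1 0 0 0;0 0 0 0 0 0;0 0 0 0 0 0", grip=68)

```text
time_s: 22.55
tcp_pos: [0.4144, 0.1075, 0.0539]
ee_rot: [[-0.987, -0.16, -0.0], [-0.16, 0.987, -0.002], [0.001, -0.002, -1.0]]
wrist_force: [0.6, -0.2, 0.4]
gripper_width: 0.781
gripper_force: 0.0
```

```bash
python3 - <<'E'
from h import *
s=r.sense();print(s["tcp_pos"],s["gripper_width"]*87)
q,e=cams.capture("scene");P=cloud("scene",e);T=np.load("top0.npz");Pt=cloud("top",T["d"])
q0=Pt.reshape(-1,3);q0=q0[(q0[:,2]>.08)&(q0[:,0]<.65)&(q0[:,1]<-.3)]
l=np.array([L(x) for x in q0]);m=(abs(l[:,0])<90)&(l[:,1]<-155);print("wheel near y",np.sort(-l[m][:,1])[:5])
np.savez("s3.npz",q=q,e=e)
# rings on rack by scene: bright pts z .12-.18
m=(P[...,2]>.125)&(P[...,2]<.18)&(P[...,0]>.5)&(P[...,0]<.6)&(P[...,1]>0)&(P[...,1]<.4)&(q.mean(-1)>105)
n,lb,st,ce=cv2.connectedComponentsWithStats(m.astype(np.uint8))
for i in range(1,n):
  if st[i,4]>20: k=P[lb==i]; print(st[i],np.round(k.mean(0),4),np.round(np.percentile(k,[2,98],axis=0),4).tolist())
print([np.round(proj("scene",[x,y,.15]),1) for x,y in [(.5464,.3206),(.5527,.2405),(.5589,.161),(.5652,.082)]])
b=cv2.resize(q[130:190,280:390],None,fx=7,fy=7,interpolation=cv2.INTER_CUBIC);cv2.imwrite("pics/r.png",b)
E
```

```text
[0.41437225 0.10752833 0.05391133] 67.93028986125194
wheel near y [240.12294825 240.56259578 242.39369286 242.5127339  242.63780926]
[291 139  13  13 112] [0.5495 0.3226 0.1574] [[0.5224, 0.3001, 0.1356], [0.5817, 0.3566, 0.1727]]
[341 149   5  10  31] [0.5701 0.1551 0.1628] [[0.5475, 0.1423, 0.154], [0.5954, 0.1715, 0.1688]]
[356 155  13  17 133] [0.5629 0.0831 0.1575] [[0.5409, 0.0609, 0.1354], [0.5997, 0.1082, 0.1735]]
[array([297.2, 146.7]), array([318. , 152.5]), array([339.8, 158.6]), array([362.6, 165. ])]
```

View pics/r.png

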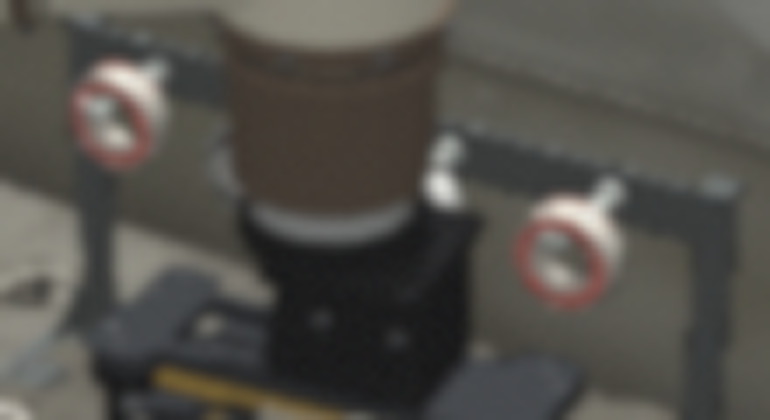

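Emit:
play_rows(commands="0 0.1 -0.5 0 0 0;0 0 -0.5 0 0 0;0 0 -0.4 0 0 0;0 0 -0.2 0 0 0;0 0 -0.05 0 0 0;0 0 0 0 0 0")

```text
time_s: 23.2
tcp_pos: [0.4147, 0.1115, 0.0048]
ee_rot: [[-0.987, -0.161, 0.001], [-0.161, 0.987, 0.0], [-0.001, -0.0, -1.0]]
wrist_force: [-0.7, 0.7, 0.1]
gripper_width: 0.78
gripper_force: 0.0
```

Emit:
play_rows(commands="0 0 0 0 0 0;0 0 0 0 0 0;0 0 0 0 0 0;0 0 0 0 0 0;0 0 0 0 0 0", grip=38)

```text
time_s: 23.7
tcp_pos: [0.4142, 0.1113, 0.0042]
ee_rot: [[-0.987, -0.161, 0.0], [-0.161, 0.987, -0.001], [-0.0, -0.001, -1.0]]
wrist_force: [0.1, 0.6, 2.8]
gripper_width: 0.519
gripper_force: 30.0
```

Emit:
play_rows(commands="0 0 0.5 0 0 0;0 0 1 0 0 0;0 0 1 0 0 0;0 0 1 0 0 0;0 0 1 0 0 0;0 0 1 0 0 0;0 0 1 0 0 0;0 0 0 0 0 0")

```text
time_s: 24.5
tcp_pos: [0.4161, 0.1122, 0.2028]
ee_rot: [[-0.987, -0.161, 0.007], [-0.161, 0.987, 0.003], [-0.008, 0.002, -1.0]]
wrist_force: [0.4, 0.8, -0.9]
gripper_width: 0.522
gripper_force: 30.0
```

Emit:
play_rows(commands="0.22 -1 0 0 0 0;0.22 -1 0 0 0 0;0.22 -1 0 0 0 0;0.22 -1 0 0 0 0;0.22 -1 0 0 0 0;0.22 -1 0 0 0 0;0.22 -1 0 0 0 0;0.22 -1 0 0 0 0;0.22 -1 0 0 0 0;0.22 -1 0 0 0 0;0.22 -1 0 0 0 0;0.22 -1 0 0 0 0;0.22 -1 0 0 0 0;0.22 -1 0 0 0 0;0.22 -1 0 0 0 0;0.22 -0.93 0 0 0 0;0 0 0 0 0 0;0 0 0 0 0 0")

```text
time_s: 26.3
tcp_pos: [0.5187, -0.3667, 0.1968]
ee_rot: [[-0.987, -0.159, -0.003], [-0.159, 0.987, 0.001], [0.003, 0.002, -1.0]]
wrist_force: [0.7, -0.1, -0.2]
gripper_width: 0.517
gripper_force: 30.0
```

```bash
python3 - <<'E'
from h import *
s=r.sense();print(s["tcp_pos"],L(s["tcp_pos"]),s["joints"],s["ee_rot"][:,2])
E
```

```text
[ 0.51866048 -0.36674218  0.19681096] [ 22.32879082 -98.12718401 196.81095775] [-2.06914880e+01  2.41480073e+01 -3.75293959e-02  5.05118941e-03
 -6.60184897e+01 -6.01560044e+01] [-0.00335969  0.00118285 -0.99999366]
```

Emit:
play_rows(commands="0.17 0.03 0 0 0 0;0 0 -1 0 0 0;0 0 -1 0 0 0;0 0 -1 0 0 0;0 0 -1 0 0 0;0 0 -0.6 0 0 0;0 0 -0.3 0 0 0;0 0 -0.2 0 0 0;0 0 0 0 0 0;0 0 0 0 0 0")

```text
time_s: 27.3
tcp_pos: [0.5255, -0.3661, 0.0472]
ee_rot: [[-0.987, -0.161, 0.002], [-0.161, 0.987, -0.002], [-0.001, -0.002, -1.0]]
wrist_force: [0.0, -0.4, -1.5]
gripper_width: 0.521
gripper_force: 30.0
```

Emit:
play_rows(commands="0 0 -0.2 0 0 0;0 0 0 0 0 0")

```text
time_s: 27.5
tcp_pos: [0.5245, -0.3658, 0.0399]
ee_rot: [[-0.987, -0.16, -0.0], [-0.16, 0.987, -0.001], [0.0, -0.001, -1.0]]
wrist_force: [-0.1, -0.3, -1.4]
gripper_width: 0.521
gripper_force: 30.0
```

Emit:
play_rows(commands="0 0 0 0 0 0;0 0 0 0 0 0;0 0 0 0 0 0;0 0 1 0 0 0;0 0 1 0 0 0;0 0 1 0 0 0;0 0 1 0 0 0;0 0 1 0 0 0;0 0 1 0 0 0;0 0 1 0 0 -0.55;0 1 0 0 0 0;0 1 0 0 0 0;0 1 0 0 0 0;0 1 0 0 0 0;0 1 0 0 0 0;0 1 0 0 0 0;0 1 0 0 0 0;0 1 0 0 0 0;0 1 0 0 0 0;0 1 0 0 0 0", grip=58)

```text
time_s: 29.5
tcp_pos: [0.5246, -0.0647, 0.2505]
ee_rot: [[-0.997, -0.079, 0.001], [-0.079, 0.997, -0.001], [-0.001, -0.001, -1.0]]
wrist_force: [0.1, 0.4, -0.1]
gripper_width: 0.665
gripper_force: 0.0
```

Emit:
play_rows(commands="0.26 1 0 0 0 0;0.26 1 0 0 0 0;0.26 1 0 0 0 0;0.26 1 0 0 0 0;0.26 0.93 0 0 0 0;0 0 0 0 0 0;0 0 0 0 0 0")

```text
time_s: 30.2
tcp_pos: [0.5635, 0.0823, 0.25]
ee_rot: [[-0.997, -0.08, -0.001], [-0.08, 0.997, -0.001], [0.001, -0.001, -1.0]]
wrist_force: [-0.6, -0.5, -0.1]
gripper_width: 0.672
gripper_force: 0.0
```

```bash
python3 - <<'E'
from h import *
s=r.sense();print(s["tcp_pos"],s["joints"],s["ee_rot"][:,1],s["gripper_width"]*87)
p,d=cams.capture("top");q,e=cams.capture("scene")
A=cv2.resize(p[100:215,375:525],None,fx=3.5,fy=3.5,interpolation=cv2.INTER_CUBIC)
B=cv2.resize(q[130:190,280:390],None,fx=4,fy=4,interpolation=cv2.INTER_CUBIC)
B=np.pad(B,((0,A.shape[0]-B.shape[0]),(0,0),(0,0)));cv2.imwrite("pics/l7.png",np.hstack([A[:,:],B[:,-280:]])[:,:800])
print(A.shape,B.shape)
E
```

```text
[0.56354799 0.08232764 0.2499593 ] [ 2.46302490e+01  1.56077898e+01 -4.98649582e+00  4.54369128e-02
 -6.94601027e+01 -1.10064891e+02] [-0.07987422  0.99680442 -0.001023  ] 58.497797976816805
(402, 525, 3) (402, 440, 3)
```

View pics/l7.png

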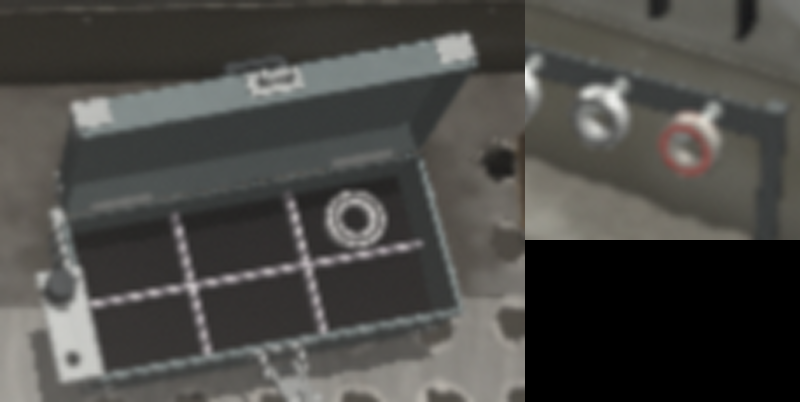

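Emit:
play_rows(commands="0 0 -0.8 0 0 0;0 0 -0.8 0 0 0;0 0 -0.8 0 0 0;0 0 -0.8 0 0 0;0 0 -0.6 0 0 0;0 0 0 0 0 0;0 0 0 0 0 0")

```text
time_s: 31.0
tcp_pos: [0.564, 0.0812, 0.1366]
ee_rot: [[-0.997, -0.078, 0.0], [-0.078, 0.997, -0.001], [-0.0, -0.001, -1.0]]
wrist_force: [0.4, -0.2, 1.2]
gripper_width: 0.667
gripper_force: 0.0
```

```bash
python3 - <<'E'
from h import *
s=r.sense();print(s["tcp_pos"],s["wrist_force"])
q,e=cams.capture("scene")
cv2.imwrite("pics/l8.png",cv2.resize(q[130:190,325:395],None,fx=8,fy=8,interpolation=cv2.INTER_CUBIC))
E
```

```text
[0.56401519 0.08120019 0.13662897] [ 0.37457128 -0.24372984  1.23611905]
```

View pics/l8.png

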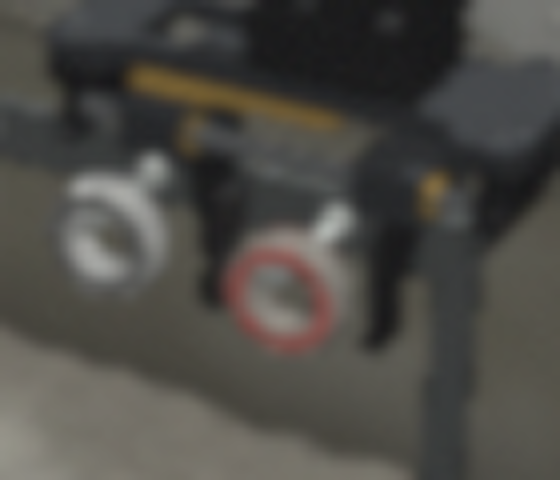

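Emit:
play_rows(commands="0 0 0 0 0 0;0 0 0 0 0 0;0 0 0 0 0 0;0 0 0 0 0 0;0 0 0 0 0 0", grip=38)

```text
time_s: 31.55
tcp_pos: [0.5643, 0.0824, 0.1367]
ee_rot: [[-0.997, -0.079, 0.001], [-0.079, 0.997, -0.0], [-0.001, -0.0, -1.0]]
wrist_force: [0.1, 2.0, 2.5]
gripper_width: 0.528
gripper_force: 30.0
```

Emit:
play_rows(commands="0 0 0.25 0 0 0;0 0 0.22 0 0 0;-0.3 -0.02 0 0 0 0;-0.4 -0.03 0 0 0 0;-0.4 -0.03 0 0 0 0;-0.4 -0.03 0 0 0 0;0 0 0 0 0 0")

```text
time_s: 32.25
tcp_pos: [0.5165, 0.0783, 0.1501]
ee_rot: [[-0.997, -0.079, -0.002], [-0.079, 0.997, -0.001], [0.002, -0.001, -1.0]]
wrist_force: [-0.1, -0.1, -1.6]
gripper_width: 0.525
gripper_force: 30.0
```

Emit:
play_rows(commands="-0.04 0 0.8 0 0 0.55;0 0 0.8 0 0 0;0 0 0.8 0 0 0;-0.04 -0.97 0 0 0 0;-0.04 -0.97 0 0 0 0;-0.04 -0.97 0 0 0 0;-0.04 -0.97 0 0 0 0;-0.04 -0.97 0 0 0 0;-0.04 -0.97 0 0 0 0;-0.04 -0.97 0 0 0 0;-0.04 -0.97 0 0 0 0;-0.04 -0.97 0 0 0 0;-0.04 -0.97 0 0 0 0;-0.04 -0.97 0 0 0 0;-0.04 -0.97 0 0 0 0;0 0 -0.7 0 0 0;0 0 -1 0 0 0;0 0 -1 0 0 0;0 0 -1 0 0 0;0 0 0 0 0 0")

```text
time_s: 34.25
tcp_pos: [0.5, -0.2695, 0.1068]
ee_rot: [[-0.987, -0.16, -0.009], [-0.16, 0.987, 0.002], [0.009, 0.004, -1.0]]
wrist_force: [-0.4, 0.3, -1.7]
gripper_width: 0.528
gripper_force: 30.0
```

```bash
cat > st.py <<'E'
from h import *
s=r.sense();print(np.round(s["tcp_pos"],4),np.round(L(s["tcp_pos"]),1),np.round(s["wrist_force"],1),"yaw",round(np.degrees(np.arctan2(-s["ee_rot"][0,1],s["ee_rot"][1,1])),1),np.round(s["joints"],0),s["time_s"])
E
python3 st.py
```

```text
[ 0.5    -0.2695  0.1068] [ 19.6   0.8 106.8] [-0.4  0.3 -1.7] yaw 9.2 [-12.  23. -16.  -0. -51. -69.] 34.25
```

Emit:
play_rows(commands="0.1 -0.04 -0.5 0 0 0;0 0 -0.6 0 0 0;0 0 -0.6 0 0 0;0 0 -0.25 0 0 0;0 0 0 0 0 0;0 0 0 0 0 0")

```text
time_s: 34.85
tcp_pos: [0.5071, -0.2721, 0.0539]
ee_rot: [[-0.987, -0.161, 0.002], [-0.161, 0.987, -0.002], [-0.002, -0.002, -1.0]]
wrist_force: [-0.3, -0.8, -1.3]
gripper_width: 0.522
gripper_force: 30.0
```

Emit:
play_rows(commands="0 0 -0.26 0 0 0;0 0 0 0 0 0")

```text
time_s: 35.05
tcp_pos: [0.5062, -0.2717, 0.0448]
ee_rot: [[-0.987, -0.161, 0.0], [-0.161, 0.987, -0.001], [-0.0, -0.001, -1.0]]
wrist_force: [-0.2, 0.3, -0.9]
gripper_width: 0.526
gripper_force: 30.0
```

Emit:
play_rows(commands="0 0 0 0 0 0;0 0 0 0 0 0;0 0 0 0 0 0;0 0 0.4 0 0 0;0 0 1 0 0 0;0 0 1 0 0 0;0 0 1 0 0 0;0 0 1 0 0 0;0 0 1 0 0 0;0 0 1 0 0 -0.55;0 1 0.5 0 0 0;0 1 0 0 0 0;0 1 0 0 0 0;0 1 0 0 0 0;0 1 0 0 0 0;0 1 0 0 0 0;0 1 0 0 0 0;0 1 0 0 0 0;0 1 0 0 0 0;0 1 0 0 0 0", grip=58)

```text
time_s: 37.05
tcp_pos: [0.5059, 0.0294, 0.2531]
ee_rot: [[-0.997, -0.079, 0.001], [-0.079, 0.997, -0.001], [-0.001, -0.001, -1.0]]
wrist_force: [0.8, 0.0, 0.2]
gripper_width: 0.665
gripper_force: 0.0
```

Emit:
play_rows(commands="0.4 1 0 0 0 0;0.4 1 0 0 0 0;0.4 1 0 0 0 0;0.4 1 0 0 0 0;0.1 0.45 0 0 0 0;0 0 0 0 0 0;0 0 0 0 0 0")

```text
time_s: 37.75
tcp_pos: [0.5567, 0.1614, 0.2522]
ee_rot: [[-0.997, -0.079, -0.0], [-0.079, 0.997, -0.001], [0.001, -0.001, -1.0]]
wrist_force: [-0.1, 0.1, -0.2]
gripper_width: 0.668
gripper_force: 0.0
```

```bash
python3 st.py; python3 - <<'E'
from h import *
p,d=cams.capture("top");P=cloud("top",d);np.savez("t4.npz",p=p,d=d)
for n,(x,y) in dict(RM=(32,0),RR=(32,-97)).items():
  q=P.reshape(-1,3);l=np.array([(q[:,0]-C[0])*X[0]+(q[:,1]-C[1])*X[1],(q[:,0]-C[0])*Y[0]+(q[:,1]-C[1])*Y[1]]).T*1000
  m=(abs(l[:,0]-x)<27)&(abs(l[:,1]-y)<42); b=q[m,2]; print(n,np.percentile(b,[50,90,99]),l[m][b>.045].mean(0) if (b>.045).any() else None)
E
```

```text
[0.5567 0.1614 0.2522] [145.  416.9 252.2] [-0.1  0.1 -0.2] yaw 4.5 [  32.   17.   -3.    0.  -70. -118.] 37.75
RM [0.03610168 0.0752585  0.08243187] [17.81285784  3.45002698]
RR [0.03676371 0.04995282 0.053806  ] [ 38.184028   -78.18184002]
```

Emit:
play_rows(commands="0 0 -0.8 0 0 0;0 0 -0.8 0 0 0;0 0 -0.8 0 0 0;0 0 -0.8 0 0 0;0 0 -0.65 0 0 0;0 0 0 0 0 0;0 0 0 0 0 0")

```text
time_s: 38.5
tcp_pos: [0.5573, 0.161, 0.1371]
ee_rot: [[-0.997, -0.078, 0.0], [-0.078, 0.997, -0.001], [-0.0, -0.001, -1.0]]
wrist_force: [0.5, 1.2, 0.6]
gripper_width: 0.666
gripper_force: 0.0
```

Emit:
play_rows(commands="0 0 0 0 0 0;0 0 0 0 0 0;0 0 0 0 0 0;0 0 0 0 0 0;0 0 0 0 0 0", grip=38)

```text
time_s: 39.0
tcp_pos: [0.5578, 0.1621, 0.1375]
ee_rot: [[-0.997, -0.079, 0.002], [-0.079, 0.997, -0.0], [-0.002, -0.0, -1.0]]
wrist_force: [-1.2, -0.3, 5.1]
gripper_width: 0.528
gripper_force: 30.0
```

Emit:
play_rows(commands="0 0 0.25 0 0 0;0 0 0.22 0 0 0;-0.3 -0.02 0 0 0 0;-0.4 -0.03 0 0 0 0;-0.4 -0.03 0 0 0 0;-0.4 -0.03 0 0 0 0;0 0 0 0 0 0")

```text
time_s: 39.7
tcp_pos: [0.51, 0.1581, 0.1504]
ee_rot: [[-0.997, -0.079, -0.001], [-0.079, 0.997, -0.001], [0.002, -0.001, -1.0]]
wrist_force: [-0.0, 0.2, 0.1]
gripper_width: 0.529
gripper_force: 30.0
```

Emit:
play_rows(commands="-0.3 0 1 0 0 0.55;-0.3 0 1 0 0 0;-0.06 -1 0.4 0 0 0;-0.06 -1 0 0 0 0;-0.06 -1 0 0 0 0;-0.06 -1 0 0 0 0;-0.06 -1 0 0 0 0;-0.06 -1 0 0 0 0;-0.06 -1 0 0 0 0;-0.06 -1 0 0 0 0;-0.06 -1 0 0 0 0;-0.06 -1 0 0 0 0;-0.06 -1 0 0 0 0;-0.06 -1 0 0 0 0;-0.06 -1 0 0 0 0;-0.06 -1 0 0 0 0;-0.06 -1 0 0 0 0;-0.06 -1 0 0 0 0;0 -1 0 0 0 0;0 -0.8 0 0 0 0")

```text
time_s: 41.7
tcp_pos: [0.4652, -0.3771, 0.2222]
ee_rot: [[-0.987, -0.16, -0.0], [-0.16, 0.987, -0.001], [0.0, -0.001, -1.0]]
wrist_force: [-0.6, 0.6, -1.6]
gripper_width: 0.53
gripper_force: 30.0
```

Emit:
play_rows(commands="0 0 -1 0 0 0;0 0 -1 0 0 0;0 0 -1 0 0 0;0 0 -0.6 0 0 0;0 0 0 0 0 0;0 0 0 0 0 0")

```text
time_s: 42.3
tcp_pos: [0.4657, -0.3759, 0.1148]
ee_rot: [[-0.987, -0.161, -0.0], [-0.161, 0.987, -0.002], [0.0, -0.002, -1.0]]
wrist_force: [0.0, 0.1, -1.5]
gripper_width: 0.526
gripper_force: 30.0
```

```bash
python3 st.py
```

```text
[ 0.4657 -0.3759  0.1148] [-31.4 -98.6 114.8] [ 0.   0.1 -1.5] yaw 9.3 [-23.  25. -12.   0. -53. -57.] 42.3
```

Emit:
play_rows(commands="0 0 -0.8 0 0 0;0 0 -0.7 0 0 0;0 0 -0.5 0 0 0;0 0 -0.3 0 0 0;0 0 0 0 0 0;0 0 0 0 0 0")

```text
time_s: 42.9
tcp_pos: [0.4662, -0.376, 0.0467]
ee_rot: [[-0.987, -0.161, 0.002], [-0.161, 0.987, -0.002], [-0.002, -0.002, -1.0]]
wrist_force: [-0.6, -0.9, -1.0]
gripper_width: 0.525
gripper_force: 30.0
```

Emit:
play_rows(commands="0 0 0 0 0 0;0 0 0 0 0 0;0 0 0 0 0 0;0 0 0.4 0 0 0;0 0 1 0 0 0;0 0 1 0 0 0;0 0 1 0 0 0;0 0 1 0 0 0;0 0 1 0 0 0;0 0 1 0 0 -0.55;0 1 0.5 0 0 0;0 1 0 0 0 0;0 1 0 0 0 0;0 1 0 0 0 0;0 1 0 0 0 0;0 1 0 0 0 0;0 1 0 0 0 0;0 1 0 0 0 0;0 1 0 0 0 0;0 1 0 0 0 0", grip=58)

```text
time_s: 44.9
tcp_pos: [0.4651, -0.0744, 0.2536]
ee_rot: [[-0.997, -0.079, 0.001], [-0.079, 0.997, -0.001], [-0.001, -0.001, -1.0]]
wrist_force: [0.8, 0.1, -0.7]
gripper_width: 0.662
gripper_force: 0.0
```

Emit:
play_rows(commands="0.26 0.96 0 0 0 0;0.26 0.96 0 0 0 0;0.26 0.96 0 0 0 0;0.26 0.96 0 0 0 0;0.26 0.96 0 0 0 0;0.26 0.96 0 0 0 0;0.26 0.96 0 0 0 0;0.26 0.96 0 0 0 0;0.26 0.96 0 0 0 0;0.26 0.96 0 0 0 0;0.26 0.96 0 0 0 0;0 0 0 0 0 0;0 0 0 0 0 0")

```text
time_s: 46.2
tcp_pos: [0.5509, 0.2416, 0.2528]
ee_rot: [[-0.997, -0.08, -0.0], [-0.08, 0.997, -0.001], [0.0, -0.001, -1.0]]
wrist_force: [-0.6, 0.4, 0.4]
gripper_width: 0.668
gripper_force: 0.0
```

Emit:
play_rows(commands="0 0 -0.8 0 0 0;0 0 -0.8 0 0 0;0 0 -0.8 0 0 0;0 0 -0.8 0 0 0;0 0 -0.65 0 0 0;0 0 0 0 0 0;0 0 0 0 0 0")

```text
time_s: 46.9
tcp_pos: [0.5514, 0.2406, 0.1379]
ee_rot: [[-0.997, -0.078, 0.001], [-0.078, 0.997, -0.001], [-0.001, -0.001, -1.0]]
wrist_force: [0.7, -0.4, 1.0]
gripper_width: 0.67
gripper_force: 0.0
```

Emit:
play_rows(commands="0 0 0 0 0 0;0 0 0 0 0 0;0 0 0 0 0 0;0 0 0 0 0 0;0 0 0 0 0 0", grip=38)

```text
time_s: 47.4
tcp_pos: [0.5517, 0.2417, 0.1382]
ee_rot: [[-0.997, -0.079, 0.002], [-0.079, 0.997, 0.0], [-0.002, -0.0, -1.0]]
wrist_force: [-0.7, 1.2, 5.3]
gripper_width: 0.531
gripper_force: 30.0
```

Emit:
play_rows(commands="0 0 0.25 0 0 0;0 0 0.22 0 0 0;-0.3 -0.02 0 0 0 0;-0.4 -0.03 0 0 0 0;-0.4 -0.03 0 0 0 0;-0.4 -0.03 0 0 0 0;0 0 0 0 0 0")

```text
time_s: 48.1
tcp_pos: [0.504, 0.2376, 0.1511]
ee_rot: [[-0.997, -0.08, -0.001], [-0.08, 0.997, -0.001], [0.001, -0.001, -1.0]]
wrist_force: [-0.8, 0.5, -0.6]
gripper_width: 0.524
gripper_force: 30.0
```

Emit:
play_rows(commands="-0.3 0 1 0 0 0.55;-0.3 0 1 0 0 0;-0.07 -1 0.4 0 0 0;-0.07 -1 0 0 0 0;-0.07 -1 0 0 0 0;-0.07 -1 0 0 0 0;-0.07 -1 0 0 0 0;-0.07 -1 0 0 0 0;-0.07 -1 0 0 0 0;-0.07 -1 0 0 0 0;-0.07 -1 0 0 0 0;-0.07 -1 0 0 0 0;-0.07 -1 0 0 0 0;-0.07 -1 0 0 0 0;-0.07 -1 0 0 0 0;-0.07 -1 0 0 0 0;-0.07 -1 0 0 0 0;-0.07 -1 0 0 0 0;-0.07 -1 0 0 0 0;0 -0.3 0 0 0 0")

```text
time_s: 50.1
tcp_pos: [0.4521, -0.2831, 0.2228]
ee_rot: [[-0.987, -0.158, -0.0], [-0.158, 0.987, -0.001], [0.0, -0.001, -1.0]]
wrist_force: [-0.7, -0.4, -0.3]
gripper_width: 0.525
gripper_force: 30.0
```

Emit:
play_rows(commands="0 0 -1 0 0 0;0 0 -1 0 0 0;0 0 -1 0 0 0;0 0 -0.6 0 0 0;0 0 0 0 0 0;0 0 0 0 0 0")

```text
time_s: 50.7
tcp_pos: [0.453, -0.2809, 0.1155]
ee_rot: [[-0.987, -0.162, 0.0], [-0.162, 0.987, -0.002], [0.0, -0.002, -1.0]]
wrist_force: [1.0, -0.4, -1.0]
gripper_width: 0.527
gripper_force: 30.0
```

```bash
python3 st.py
```

```text
[ 0.453  -0.2809  0.1155] [-28.6  -2.8 115.5] [ 1.  -0.4 -1. ] yaw 9.3 [-14.  19. -21.   0. -50. -66.] 50.7
```

Emit:
play_rows(commands="-0.14 0.03 -0.8 0 0 0;0 0 -0.7 0 0 0;0 0 -0.5 0 0 0;0 0 -0.3 0 0 0;0 0 0 0 0 0;0 0 0 0 0 0")

```text
time_s: 51.3
tcp_pos: [0.4493, -0.2803, 0.0471]
ee_rot: [[-0.987, -0.161, 0.002], [-0.161, 0.987, -0.002], [-0.002, -0.002, -1.0]]
wrist_force: [-1.5, -0.4, -1.3]
gripper_width: 0.522
gripper_force: 30.0
```

Emit:
play_rows(commands="0 0 0 0 0 0;0 0 0 0 0 0;0 0 0 0 0 0;0 0 0.4 0 0 0;0 0 1 0 0 0;0 0 1 0 0 0;0 0 1 0 0 0;0 0 1 0 0 0;0 0 1 0 0 0;0 0 1 0 0 -0.55;0 1 0.5 0 0 0;0 1 0 0 0 0;0 1 0 0 0 0;0 1 0 0 0 0;0 1 0 0 0 0;0 1 0 0 0 0;0 1 0 0 0 0;0 1 0 0 0 0;0 1 0 0 0 0;0 1 0 0 0 0", grip=58)

```text
time_s: 53.3
tcp_pos: [0.4479, 0.021, 0.2542]
ee_rot: [[-0.997, -0.079, 0.001], [-0.079, 0.997, -0.0], [-0.001, -0.001, -1.0]]
wrist_force: [0.8, 0.1, 0.5]
gripper_width: 0.66
gripper_force: 0.0
```

Emit:
play_rows(commands="0.3 0.91 0 0 0 0;0.3 0.91 0 0 0 0;0.3 0.91 0 0 0 0;0.3 0.91 0 0 0 0;0.3 0.91 0 0 0 0;0.3 0.91 0 0 0 0;0.3 0.91 0 0 0 0;0.3 0.91 0 0 0 0;0.3 0.91 0 0 0 0;0.3 0.91 0 0 0 0;0.25 0.92 0 0 0 0;0 0 0 0 0 0;0 0 0 0 0 0")

```text
time_s: 54.6
tcp_pos: [0.5455, 0.3206, 0.2532]
ee_rot: [[-0.997, -0.079, -0.001], [-0.079, 0.997, -0.001], [0.001, -0.001, -1.0]]
wrist_force: [-0.7, 0.2, 0.3]
gripper_width: 0.668
gripper_force: 0.0
```

Emit:
play_rows(commands="0 0 -0.8 0 0 0;0 0 -0.8 0 0 0;0 0 -0.8 0 0 0;0 0 -0.8 0 0 0;0 0 -0.65 0 0 0;0 0 0 0 0 0;0 0 0 0 0 0")

```text
time_s: 55.3
tcp_pos: [0.546, 0.3199, 0.1386]
ee_rot: [[-0.997, -0.078, 0.001], [-0.078, 0.997, -0.001], [-0.001, -0.001, -1.0]]
wrist_force: [-0.3, -0.1, 0.6]
gripper_width: 0.666
gripper_force: 0.0
```

Emit:
play_rows(commands="0 0 0 0 0 0;0 0 0 0 0 0;0 0 0 0 0 0;0 0 0 0 0 0;0 0 0 0 0 0", grip=38)

```text
time_s: 55.8
tcp_pos: [0.5463, 0.3213, 0.1387]
ee_rot: [[-0.997, -0.079, 0.002], [-0.079, 0.997, 0.001], [-0.002, 0.001, -1.0]]
wrist_force: [-0.6, 1.6, 3.1]
gripper_width: 0.526
gripper_force: 30.0
```

Emit:
play_rows(commands="0 0 0.25 0 0 0;0 0 0.22 0 0 0;-0.3 -0.02 0 0 0 0;-0.4 -0.03 0 0 0 0;-0.4 -0.03 0 0 0 0;-0.4 -0.03 0 0 0 0;0 0 0 0 0 0")

```text
time_s: 56.5
tcp_pos: [0.4987, 0.3168, 0.1517]
ee_rot: [[-0.997, -0.08, -0.001], [-0.08, 0.997, -0.001], [0.001, -0.001, -1.0]]
wrist_force: [0.7, 0.3, -0.6]
gripper_width: 0.528
gripper_force: 30.0
```

Emit:
play_rows(commands="-0.3 0 1 0 0 0.78;-0.3 0 1 0 0 0.78;-0.09 -1 0.4 0 0 0.78;-0.09 -1 0 0 0 0.78;-0.09 -1 0 0 0 0;-0.09 -1 0 0 0 0;-0.09 -1 0 0 0 0;-0.09 -1 0 0 0 0;-0.09 -1 0 0 0 0;-0.09 -1 0 0 0 0;-0.09 -1 0 0 0 0;-0.09 -1 0 0 0 0;-0.09 -1 0 0 0 0;-0.09 -1 0 0 0 0;-0.09 -1 0 0 0 0;-0.09 -1 0 0 0 0;-0.09 -1 0 0 0 0;-0.09 -1 0 0 0 0;-0.09 -0.7 0 0 0 0;0 0 0 0 0 0")

```text
time_s: 58.5
tcp_pos: [0.4365, -0.1856, 0.2236]
ee_rot: [[-0.856, -0.517, 0.0], [-0.517, 0.856, -0.001], [0.001, -0.001, -1.0]]
wrist_force: [0.1, 0.3, -0.7]
gripper_width: 0.527
gripper_force: 30.0
```

```bash
python3 st.py
```

```text
[ 0.4365 -0.1856  0.2236] [-29.6  93.9 223.6] [ 0.1  0.3 -0.7] yaw 31.1 [ -3.   7. -20.   0. -63. -56.] 58.5
```

Correct (-3.8, +1.6), lower to .046.

Emit:
play_rows(commands="-0.13 0.05 -1 0 0 0;0 0 -1 0 0 0;0 0 -1 0 0 0;0 0 -1 0 0 0;0 0 -0.9 0 0 0;0 0 -0.6 0 0 0;0 0 -0.4 0 0 0;0 0 0 0 0 0;0 0 0 0 0 0")

```text
time_s: 59.4
tcp_pos: [0.4334, -0.1817, 0.0466]
ee_rot: [[-0.854, -0.521, 0.001], [-0.521, 0.854, -0.001], [0.0, -0.001, -1.0]]
wrist_force: [-0.7, -0.0, -1.0]
gripper_width: 0.531
gripper_force: 30.0
```

```bash
python3 st.py
```

```text
[ 0.4334 -0.1817  0.0466] [-32.   98.2  46.6] [-0.7 -0.  -1. ] yaw 31.4 [ -3.  20. -34.   0. -36. -56.] 59.4
```

Emit:
play_rows(commands="0 0 0 0 0 0;0 0 0 0 0 0;0 0 0 0 0 0;0 0 0.4 0 0 0;0 0 1 0 0 0;0 0 1 0 0 0;0 0 1 0 0 0;0 0 1 0 0 0;0 0 1 0 0 -0.85;0 0 1 0 0 -0.85;0 1 0 0 0 -0.85;0 1 0 0 0 0;0 1 0 0 0 0;0 1 0 0 0 0;0 1 0 0 0 0;0 1 0 0 0 0;0 1 0 0 0 0;0 1 0 0 0 0;0 1 0 0 0 0;0 1 0 0 0 0", grip=54)

```text
time_s: 61.4
tcp_pos: [0.4326, 0.1188, 0.2389]
ee_rot: [[-0.987, -0.164, 0.0], [-0.164, 0.987, -0.0], [-0.0, -0.001, -1.0]]
wrist_force: [0.7, -0.2, 0.6]
gripper_width: 0.618
gripper_force: 0.0
```

```bash
python3 st.py; python3 - <<'E'
from h import *
q,e=cams.capture("scene");p,d=cams.capture("top");P=cloud("scene",e)
z=P[185:215,265:295];m=(z[...,2]>.02)&(z[...,2]<.075);print(m.sum(),z[m].mean(0),z[m].max(0))
u,v=proj("scene",[.4185,.2907,.062]);print(u,v)
u,v=int(u),int(v)
A=cv2.resize(q[v-30:v+45,u-40:u+40],None,fx=5.3,fy=5.3,interpolation=cv2.INTER_CUBIC)
B=cv2.resize(p[110:215,375:475],None,fx=4,fy=4,interpolation=cv2.INTER_CUBIC)
h=min(A.shape[0],B.shape[0]);cv2.imwrite("pics/l9.png",np.hstack([A[:h],B[:h]])[:,:800]);print(A.shape,u,v)
E
```

```text
[0.4326 0.1188 0.2389] [ 15.7 395.  238.9] [ 0.7 -0.2  0.6] yaw 9.4 [  36.    4.  -21.    0.  -65. -117.] 61.4
110 [0.41278157 0.28884874 0.04459039] [0.42984494 0.30462801 0.06311577]
280.67107888210563 189.50114968325704
(398, 424, 3) 280 189
```

View pics/l9.png

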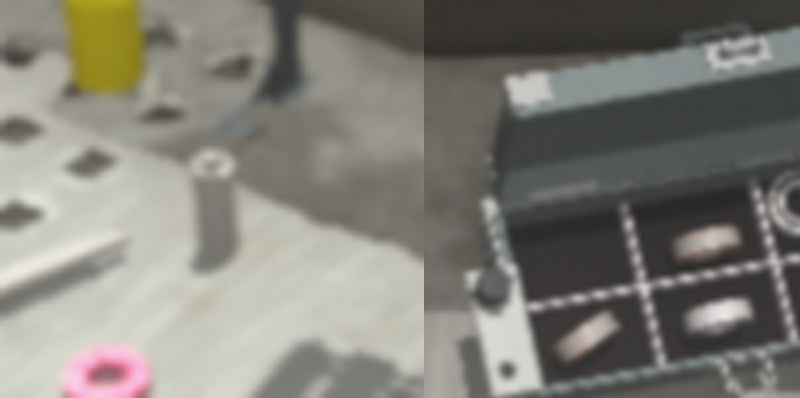

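Emit:
play_rows(commands="-0.08 0.97 0 0 0 0;-0.08 0.97 0 0 0 0;-0.08 0.97 0 0 0 0;-0.08 0.97 0 0 0 0;-0.08 0.97 0 0 0 0;-0.08 0.97 0 0 0 0;0 0 -1 0 0 0;0 0 -1 0 0 0;0 0 -1 0 0 0;0 0 -1 0 0 0;0 0 0 0 0 0;0 0 0 0 0 0")

```text
time_s: 62.7
tcp_pos: [0.419, 0.2921, 0.1192]
ee_rot: [[-0.987, -0.164, 0.0], [-0.164, 0.987, -0.001], [0.0, -0.001, -1.0]]
wrist_force: [0.1, 0.8, 0.2]
gripper_width: 0.618
gripper_force: 0.0
```

```bash
python3 st.py; python3 -c "
from h import *
print(onz('scene',279.8,189.7,.062))"
```

```text
[0.419  0.2921 0.1192] [ 30.2 568.1 119.2] [0.1 0.8 0.2] yaw 9.4 [  53.   17.  -24.    0.  -49. -134.] 62.7
[0.41606149 0.29223435 0.062     ]
```

Down 80 mm to 0.039, x −1.5, and close.

Emit:
play_rows(commands="-0.06 0 -0.8 0 0 0;0 0 -0.8 0 0 0;0 0 -0.7 0 0 0;0 0 -0.35 0 0 0;0 0 0 0 0 0;0 0 0 0 0 0")

```text
time_s: 63.3
tcp_pos: [0.4176, 0.2932, 0.0405]
ee_rot: [[-0.986, -0.164, 0.002], [-0.164, 0.986, 0.001], [-0.002, 0.001, -1.0]]
wrist_force: [0.3, -0.3, -0.1]
gripper_width: 0.617
gripper_force: 0.0
```

Emit:
play_rows(commands="0 0 0 0 0 0;0 0 0 0 0 0;0 0 0 0 0 0;0 0 0 0 0 0;0 0 0 0 0 0;0 0 0 0 0 0", grip=16)

```text
time_s: 63.9
tcp_pos: [0.4168, 0.2924, 0.0392]
ee_rot: [[-0.986, -0.164, 0.0], [-0.164, 0.986, -0.001], [0.0, -0.001, -1.0]]
wrist_force: [0.1, 0.7, 1.2]
gripper_width: 0.271
gripper_force: 30.0
```

Emit:
play_rows(commands="0 0 0.5 0 0 0;0 0 1 0 0 0;0 0 1 0 0 0;0 0 1 0 0 0;0 0 1 0 0 0;0 0 1 0 0 0;0 0 1 0 0 0;0 0 0.3 0 0 0;0 0 0 0 0 0")

```text
time_s: 64.8
tcp_pos: [0.4169, 0.2927, 0.2439]
ee_rot: [[-0.987, -0.163, 0.001], [-0.163, 0.987, 0.001], [-0.001, 0.001, -1.0]]
wrist_force: [-0.2, -0.1, -1.6]
gripper_width: 0.277
gripper_force: 30.0
```

Emit:
play_rows(commands="0.15 -0.98 0 0 0 0;0.15 -0.98 0 0 0 0;0.15 -0.98 0 0 0 0;0.15 -0.98 0 0 0 0;0.15 -0.98 0 0 0 0;0.15 -0.98 0 0 0 0;0.15 -0.98 0 0 0 0;0.15 -0.98 0 0 0 0;0.15 -0.98 0 0 0 0;0.15 -0.98 0 0 0 0;0.15 -0.98 0 0 0 0;0.15 -0.98 0 0 0 0;0.15 -0.98 0 0 0 0;0.15 -0.98 0 0 0 0;0.15 -0.98 0 0 0 0;0.15 -0.98 0 0 0 0;0.15 -0.95 0 0 0 0;0 0 0 0 0 0;0 0 0 0 0 0")

```text
time_s: 66.7
tcp_pos: [0.4921, -0.2066, 0.2407]
ee_rot: [[-0.987, -0.162, -0.005], [-0.162, 0.987, 0.0], [0.004, 0.001, -1.0]]
wrist_force: [0.5, 0.1, -1.1]
gripper_width: 0.279
gripper_force: 30.0
```

```bash
python3 st.py
```

```text
[ 0.4921 -0.2066  0.2407] [ 21.9  64.2 240.7] [ 0.5  0.1 -1.1] yaw 9.3 [ -5.  13. -10.   0. -67. -75.] 66.7
```

Emit:
play_rows(commands="0.12 0.02 -0.8 0 0 0;0 0 -1 0 0 0;0 0 -1 0 0 0;0 0 -1 0 0 0;0 0 -0.7 0 0 0;0 0 -0.5 0 0 0;0 0 0 0 0 0;0 0 0 0 0 0")

```text
time_s: 67.5
tcp_pos: [0.4967, -0.2053, 0.093]
ee_rot: [[-0.986, -0.165, -0.001], [-0.165, 0.986, -0.001], [0.001, -0.001, -1.0]]
wrist_force: [1.2, -0.3, -0.2]
gripper_width: 0.273
gripper_force: 30.0
```

```bash
python3 st.py
```

```text
[ 0.4967 -0.2053  0.093 ] [26.7 64.8 93. ] [ 1.2 -0.3 -0.2] yaw 9.5 [ -5.  21. -22.   0. -47. -75.] 67.5
```

Lower 18 mm to just above the floor, release, rise and retreat.

Emit:
play_rows(commands="0 0 -0.3 0 0 0;0 0 -0.2 0 0 0;0 0 -0.1 0 0 0;0 0 0 0 0 0;0 0 0 0 0 0")

```text
time_s: 68.0
tcp_pos: [0.4969, -0.2061, 0.0752]
ee_rot: [[-0.987, -0.163, 0.0], [-0.163, 0.987, -0.001], [0.0, -0.001, -1.0]]
wrist_force: [-0.0, 1.1, -0.6]
gripper_width: 0.281
gripper_force: 30.0
```

Emit:
play_rows(commands="0 0 0 0 0 0;0 0 0 0 0 0;0 0 0 0 0 0;0 0 0.3 0 0 0;0 0 0.8 0 0 0;0 0 1 0 0 0;0 0 1 0 0 0;0 0 1 0 0 0;0 0 1 0 0 0;0 0 1 0 0 0;0 1 0 0 0 0;0 1 0 0 0 0;0 1 0 0 0 0;0 1 0 0 0 0;0 1 0 0 0 0;0 1 0 0 0 0;0 1 0 0 0 0;0 1 0 0 0 0;0 1 0 0 0 0;0 0 0 0 0 0", grip=42)

```text
time_s: 70.0
tcp_pos: [0.4969, 0.0665, 0.2589]
ee_rot: [[-0.986, -0.167, 0.001], [-0.167, 0.986, -0.0], [-0.001, -0.0, -1.0]]
wrist_force: [0.6, 0.4, 0.3]
gripper_width: 0.483
gripper_force: 0.0
```

```bash
python3 st.py; python3 - <<'E'
from h import *
p,d=cams.capture("top");P=cloud("top",d).reshape(-1,3)
l=np.array([(P[:,:2]-C)@X,(P[:,:2]-C)@Y]).T*1000; z=P[:,2]*1000
for x in(-32,32):
  for y in(-97,0,97):
    m=(abs(l[:,0]-x+1)<25)&(abs(l[:,1]-y+1)<40);g=p.reshape(-1,3).mean(1)
    k=m&(g>95);print(x,y,"bright",k.sum(),l[k].mean(0).round(0) if k.any() else "",np.percentile(z[m],98).round(0))
m=(abs(l[:,0]-3)<20)&(abs(l[:,1]-171)<20)&(z>125);print("pin",l[m].mean(0),z[m].mean(),m.sum())
m=(abs(l[:,0]+53)<20)&(abs(l[:,1]-171)<20)&(z>125);print("park",m.sum())
m=(l[:,0]>60)&(l[:,0]<140)&(abs(l[:,1])<150)&(z>150);print("lid top",z[m].max(),m.sum())
R=np.array([.55,.2]);m=(P[:,0]>.5)&(P[:,0]<.57)&(P[:,1]>.03)&(P[:,1]<.38)&(z>125)&(z<185);print("rack pts",m.sum())
E
```

```text
[0.4969 0.0665 0.2589] [ 70.7 333.  258.9] [0.6 0.4 0.3] yaw 9.6 [  26.    8.  -13.    0.  -68. -107.] 70.0
-32 -97 bright 108 [-31. -90.] 83.0
-32 0 bright 108 [-34.   6.] 83.0
-32 97 bright 100 [-32. 104.] 84.0
32 -97 bright 141 [ 34. -81.] 53.0
32 0 bright 93 [20.  3.] 83.0
32 97 bright 58 [26. 76.] 97.0
pin [  2.97525472 171.1287621 ] 136.61749384723373 69
park 0
lid top 236.08787461221937 1586
rack pts 3
```

```bash
python3 -c "
from station import r
print(r.finish_job())"
```

```text
the job is handed in; nothing more can be done
None
```

The job is handed in: the case is unlatched and pinned open, and all five bearings and the spacer sit in separate compartments; it took about 70 s of the 210 s, and the judge's verdict was not shown.

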